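Check a guide tube with a collared gauge rod and show its tip

ROBOT

A 6-joint arm with a two-finger parallel gripper is mounted at the origin on a cart in front of the work surface, level with it; the furniture and walls round the work are solid. World frame = base frame: x ahead of the robot, y to its left, z up, the work surface at z = 0. Lengths are in mm, angles in rad, forces in N, time in s.
With the tool pointing down it reaches from about 375 to 925 mm from the base axis. Payload 5.7 kg.
Tool frame: the origin (TCP) lies at the very end of the fingers, on their centre line; the grasp point (between the pads) lies 19 mm behind it; z points along the fingers, x is the direction in which the jaws open and shut, and the axes are right-handed (so a half turn about z gives the same grasp; the last joint's range is limited). The gripper opens to 85 mm and grips with 20 to 120 N. Pads are 22 mm wide; open, the fingers measure 114 mm over their backs; the gripper's body (76 mm by 85 mm) begins 54 mm behind the grasp point. The pads swing forward as they close: fully open they stand 13 mm farther back than shut.
Start: joints at [-1.382, 0.359, 1.51, -0, 1.272, -0.115], TCP at [179.474, -572.497, 231.267] pointing down, gripper open.
Joint ranges: [-2.97, 2.97], [-1.01, 2.36], [0.21, 2.38], [-0.96, 4.11], [0.2, 2.71], [-2.98, 2.98]. Speed limits (rad/s): [2.39, 2.39, 3.14, 3.14, 3.14, 3.14].

INTERFACE

Orientations are given as a unit quaternion [w, x, y, z].
In Python, from station import robot, viewer gives the robot as it stands.
- The arm moves only by the tool carry_out, never from a script. Its argument "targets" is a list of rows, each a list of 3 entries, a list of its own where there are three numbers: the shift along the world's x, y, z in mm, then the turn, a rotation vector about the world's x, y, z in rad, then the gripper command: -1 is fully open, 1 is shut, values between are in proportion. A call has 1 to 5 rows; each row shifts and turns the pose as measured when the row begins; what a row does not reach is not made up. A row lasts 1/10 s, in which the tool goes at most 50 mm and 8.59 degrees, less where a joint would pass 70% of its speed; a pose out of reach is approached as far as the arm can. A call is refused whole if a number of a shift passes 50 or a number of a turn 0.15, either way. A call with a gripper value outside its range is refused whole. The fingers move at their own pace and stop on an object; "grip_force" is the grip in N (left out, the last holds). Time passes only in rows, so rows that do not move let the fingers close. It gives the time, the measured TCP pose, the force and the opening at its end, in the units of the state.
- robot.observe(): the state, without advancing time (a new reading comes with each control period).
- viewer.grab_frame(name): name is "scene" or "top" or "wrist"; returns a dict with "img" (420x560x3 uint8, red, green, blue), "range_z" (420x560 float32, mm along the optical axis (not along the pixel's ray), 0 where there is no reading), "intrinsics" (3x3 intrinsics, pixels), "dist" ([k1, k2, p1, p2, k3] as OpenCV has them; the pictures are not rectified), "extrinsics" (4x4, takes a point from world to camera coordinates). Camera axes: x right, y up, looking along -z (the intrinsics and any distortion apply to the point x, -y, -z); pixel columns grow to the right and rows downward; lengths in mm; the calibration is good to about 2 mm. A picture is of the moment at which its call begins.
- robot.sign_off(): hands the job in, once; it reports no verdict.
The state is a dict: "t": time; "q": joint angles; "joint_velocities": joint speeds; "joint_torque": joint torques, N m; "tcp_pos": TCP position; "orientation": TCP orientation; "contact_force": force on the tool from outside, world axes, zero at the start; "torque": the same for the moment, N m; "width": finger opening in mm.
Only numpy, scipy, OpenCV 4.12 (cv2) and the standard library are available. Lean on these libraries where they do the work, as an engineer would, in place of code of your own. Each camera call takes 0.05 s, during which the arm holds its last target.

TASK

Lay the brass octagonal guide tube in the two V-blocks so that it sits level in both, and let it go. Then take the gauge rod from its rest, push its thin end into the tube from the side away from the end stop until the red collar stops against the tube's end, and draw it right out again, leaving the tube in the V-blocks. Finish still holding the rod in the gripper, level and still, with its tip about 10 cm above the middle of the white tile for reading, and do not push the beaker, the white bottle or the amber vial away.

Things in the scene. Friction and masses are not known exactly. Their poses are not given: they have to be found in the camera images.
- tube_center (a point): Centre of the loose octagonal brass guide tube, 90 mm long, 32 mm across flats, through bore 16 mm, 0.25 kg; its y axis runs along the bore, both ends are alike. It starts lying on a flat on the desk (centre 16 mm up). Take it by two opposite flats, near its middle.
- seat (a point): Point on the fixed V-block fixture where the tube's centre belongs, 85 mm above the desk, bore along this point's y axis; +y points to the open side, where the gauge goes in. An end stop plate (44 mm wide, 91 mm high) faces it at y = -51 mm, 6 mm beyond the tube's end; a pushed tube may slide up against it. The tube lies with its two lower slanting flats on the 45 degree faces.
- gauge_grip (a point): Centre of the black square grip (16 x 16 x 100 mm) of the loose gauge rod, 0.11 kg, the place to hold it. Its y axis runs along the rod, thin end towards -y: grip from y = +50 to -50 mm, red collar (26 mm diameter) to -56, steel shaft (10 mm diameter) to the tip at -126. It starts level, 58 mm above the desk, in the notches of the rest, free to be lifted straight up; it balances near this point.
- gauge_collar (a point): Face of the red collar towards the thin end, on the rod's axis; it meets the tube's end when the shaft is fully in, 45 mm from the tube's centre.
- gauge_tip (a point): Tip of the gauge's thin end, on its axis; y axis along the rod, the tip towards -y. The shaft is 70 mm long from the collar's face to here.
- rest: Fixed grey rest for the gauge rod, origin under its middle; base 44 x 96 x 8 mm, two saddles, each 10 mm thick along y, 36 mm wide, at y = -36 and +36 mm, notch floor 50 mm and notch walls 62 mm above the desk, notch 20 mm wide.
- tile_mid (a point): Middle of the top face of the fixed white reading tile with a blue cross, 60 x 60 x 5 mm, top 5 mm above the desk.
- the_beaker: Clear beaker, 57 mm diameter, 66 mm high, origin under its centre; a bystander, leave it where it is.
- white_bottle: Small white bottle, 28 mm diameter, 44 mm high, origin under its centre; a bystander.
- amber_vial: Amber vial with white cap, 22 mm diameter, 55 mm high, origin under its centre; a bystander.
- tube: The same guide tube; origin at its centre.
- gauge: The same gauge rod; origin at the centre of its grip.
- vblocks: The fixed fixture, origin on the desk under the seat point, same axes. Two aluminium V-blocks (90 degree V open upwards, 14 mm thick along y, 64 mm wide, tops 88 mm above the desk) stand at y = -32 and +32 mm; the 50 mm between them is free down to the 12 mm thick base plate (76 mm wide, y from -65 to +53 mm).
- tile: The reading tile; origin under its middle, on the desk.

How it is judged:
By the outcome, as a careful person would: the job done as asked, in the order asked, and still so for the second after the job is handed in, while the arm keeps its last pose, push and grip.
It also fails if it takes over 61 s, if anything falls off the work surface, if the arm or the gripper's body presses on something with over 40 N, if the wrist force passes 120 N, or if a joint passes its speed limit or range.

## Working session

There is one attempt and no reset: what is moved stays moved. The work goes in short steps, Python scripts to look and compute and a tool call to move; the robot and the scene stay as the last step left them, time stands still between calls to the robot, and variables do not carry over. Pictures are saved under pics/ and viewed, and the job is handed in when it is done.

Besides the shell and the picture viewer there is one more tool, called after ">>>" as a command line: name --argument value ..., lists and objects as JSON in quotes. carry_out: Moves the arm, as the interface text tells. Its arguments: {"type":"object","properties":{"targets":{"type":"array","items":{"type":"array"}},"grip_force":{"type":"number"}},"required":["targets"]}

```bash
ls; mkdir -p pics; python3 - <<'E'
from station import robot, viewer
import cv2,numpy as np
print(robot.observe())
for n in ["scene","top","wrist"]:
    f=viewer.grab_frame(n); cv2.imwrite(f"pics/{n}0.png",f["img"][:,:,::-1]); np.savez(f"pics/{n}0.npz",**f)
    print(n,f["intrinsics"].tolist(),f["dist"],f["extrinsics"].round(3).tolist(),(f["range_z"]>0).mean())
E
```

```text
pics
{'t': 0.0, 'q': array([-1.38209604e+00,  3.59539408e-01,  1.51147229e+00,  2.30229174e-05,
        1.27248043e+00, -1.15123212e-01]), 'joint_velocities': array([-0.00047356, -0.00103375,  0.00054444,  0.00038752,  0.00158622,
        0.00198456]), 'joint_torque': array([-4.83005806e-04, -5.27623808e+01, -2.78619111e+01,  5.35809443e-05,
        1.33026531e-02,  6.62907979e-06]), 'tcp_pos': array([ 179.35829714, -571.83551271,  230.41793287]), 'orientation': array([-6.54469590e-04,  8.05966226e-01, -5.91960760e-01, -6.88324708e-04]), 'contact_force': array([-0.66132643,  0.1146027 ,  0.62595825]), 'torque': array([-0.00853794, -0.0381658 ,  0.01094929]), 'width': 85.20898597877738}
scene [[453.75253836838573, 0.0, 274.95493474481276], [0.0, 453.75253836838573, 214.72351587950834], [0.0, 0.0, 1.0]] [-0.07071385  0.          0.          0.          0.        ] [[-0.687, -0.727, 0.01, 407.418], [0.508, -0.47, 0.722, -369.618], [-0.52, 0.501, 0.692, -767.797], [0.0, 0.0, 0.0, 1.0]] 0.9959566326530612
top [[477.29446095622296, 0.0, 280.7088637536718], [0.0, 477.29446095622296, 211.17937890747166], [0.0, 0.0, 1.0]] [-0.02828914  0.          0.          0.          0.        ] [[-0.082, -0.997, -0.001, 47.174], [0.974, -0.081, 0.213, -586.093], [-0.212, 0.017, 0.977, -1019.765], [0.0, 0.0, 0.0, 1.0]] 0.9958460884353741
wrist [[295.6884607612913, 0.0, 283.09126327959115], [0.0, 295.6884607612913, 208.57687492198122], [0.0, 0.0, 1.0]] [-0.00285047  0.          0.          0.          0.        ] [[0.299, -0.954, -0.001, -598.835], [0.916, 0.288, -0.28, 36.047], [0.267, 0.082, 0.96, -380.167], [0.0, 0.0, 0.0, 1.0]] 0.9959651360544217
```

View pics/scene0.png

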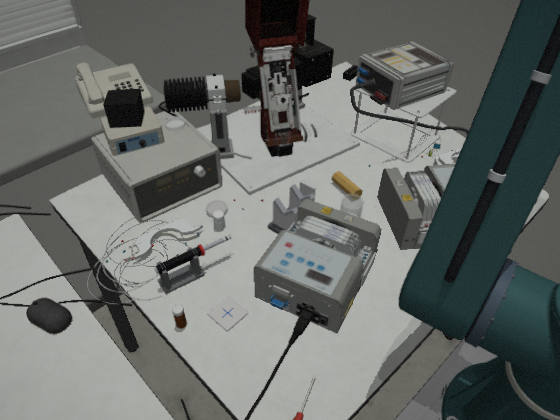

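View pics/top0.png

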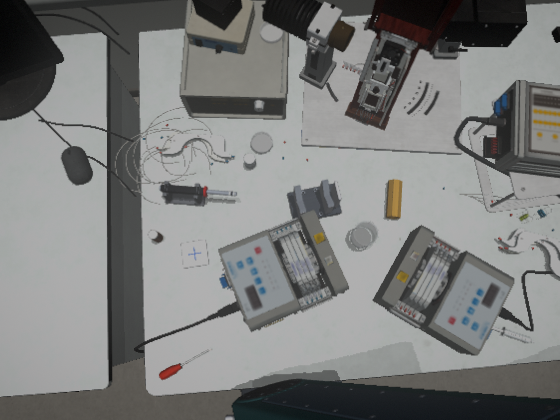

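View pics/wrist0.png

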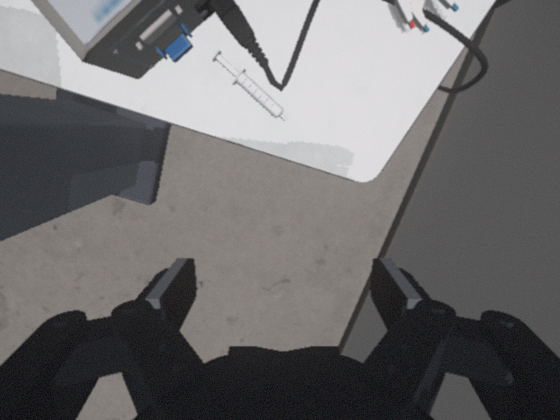

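The top view shows the tube near (394,199), the V-blocks near (316,198), the rod on its rest near (200,193) and the tile at (195,253). The vial is near (155,236), the bottle near (250,160) and the beaker near (360,236). Next I'll enlarge the top view and build a point map.

```bash
cat > h.py <<'E'
import cv2,numpy as np
def load(p): return dict(np.load(p))
def und(f,uv):
    uv=np.asarray(uv,float).reshape(-1,1,2)
    return cv2.undistortPoints(uv,f["intrinsics"],f["dist"]).reshape(-1,2)
def ray(f,uv):
    n=und(f,uv); d=np.c_[n[:,0],-n[:,1],-np.ones(len(n))]
    E=f["extrinsics"];R=E[:3,:3];t=E[:3,3]
    return -R.T@t, d@R
def plane(f,uv,z):
    c,d=ray(f,uv); s=(z-c[2])/d[:,2]; return c+d*s[:,None]
def cloud(f):
    h,w=f["range_z"].shape
    uv=np.stack(np.meshgrid(np.arange(w),np.arange(h)),-1).reshape(-1,2)
    c,d=ray(f,uv); P=c+d*f["range_z"].reshape(-1,1); P[f["range_z"].ravel()==0]=np.nan
    return P.reshape(h,w,3)
def proj(f,P):
    P=np.asarray(P,float).reshape(-1,3);E=f["extrinsics"];q=P@E[:3,:3].T+E[:3,3]
    q=q*[1,-1,-1]
    return cv2.projectPoints(q.reshape(-1,1,3),np.zeros(3),np.zeros(3),f["intrinsics"],f["dist"])[0].reshape(-1,2)
E
python3 - <<'E'
from h import *
f=load("pics/top0.npz")
P=cloud(f)
for n,u,v in [("tube",394,199),("tile",195,253),("vial",155,236),("bottle",250,160),("disc",262,142),("beaker",360,236),("grip",182,193),("vb",316,198),("desk",300,370),("desk",160,330),("desk",430,170),("lowbox r",420,262),("box l",265,280),("box l handle",325,235)]:
    print(n,P[v,u].round(1))
c=f["img"][110:310,120:430][:,:,::-1]
c=cv2.resize(c,None,fx=2.58,fy=2.58,interpolation=cv2.INTER_CUBIC)
cv2.imwrite("pics/top0z.png",c)
g=load("pics/scene0.npz");c=g["img"][160:350,130:410][:,:,::-1]
cv2.imwrite("pics/scene0z.png",cv2.resize(c,None,fx=2.8,fy=2.8,interpolation=cv2.INTER_CUBIC))
E
```

```text
tube [ 602.5 -270.5   29.7]
tile [517.2 207.    3.5]
vial [555.6 286.6  56.6]
bottle [721.5  60.5  44.6]
disc [775.8  29.2  13.2]
beaker [ 525.3 -184.7    4.1]
grip [650.9 221.7  56.8]
vb [624.2 -89.1  12.4]
desk [233.6 -15.6  -3. ]
desk [ 3.472e+02  2.958e+02 -1.000e-01]
desk [ 675.4 -377.6   -2.8]
lowbox r [ 443.5 -287.4  106.5]
box l [432.8  44.5 111. ]
box l handle [517.9 -91.  109.4]
```

View pics/top0z.png

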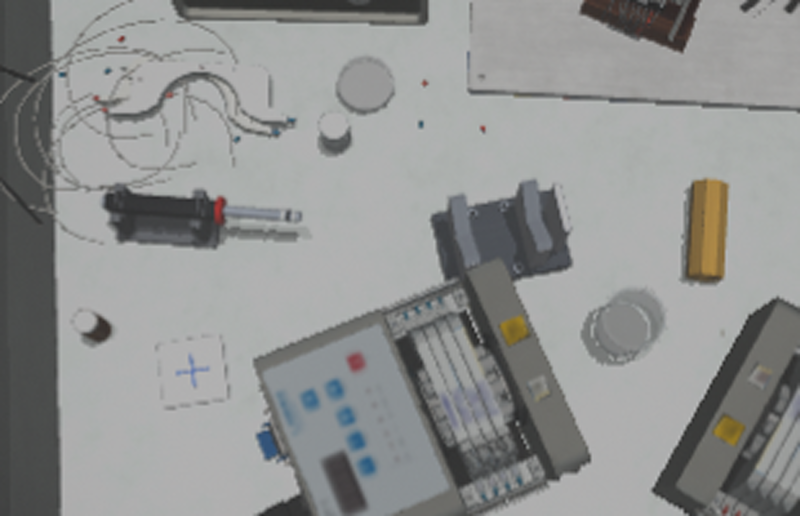

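View pics/scene0z.png

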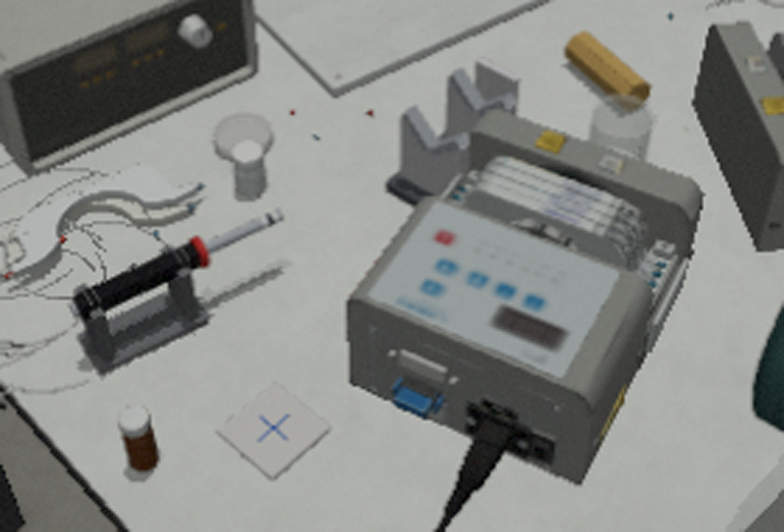

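```bash
python3 - <<'E'
from h import *
f=load("pics/top0.npz"); hsv=cv2.cvtColor(f["img"],cv2.COLOR_RGB2HSV)
def comp(m,near):
    n,l,s,c=cv2.connectedComponentsWithStats(m.astype(np.uint8)); k=l[near[1],near[0]]
    return l==k if k else None
# tube
for nm,f in (("top",f),("scene",load("pics/scene0.npz"))):
    hsv=cv2.cvtColor(f["img"],cv2.COLOR_RGB2HSV)
    m=(hsv[...,0]>12)&(hsv[...,0]<28)&(hsv[...,1]>110)
    m=comp(m,(394,199) if nm=="top" else (347,183))
    r=cv2.minAreaRect(np.argwhere(m)[:,::-1].astype(np.float32)); b=cv2.boxPoints(r)
    print(nm,m.sum(),r,"\n",plane(f,b,16).round(1),plane(f,[r[0]],16).round(1))
    # red collar
    hs=hsv;red=((hs[...,0]<8)|(hs[...,0]>172))&(hs[...,1]>150)
    n,l,s,c=cv2.connectedComponentsWithStats(red.astype(np.uint8))
    for i in range(1,n):
        if s[i,4]>15: print(" red",s[i],c[i].round(1),plane(f,[c[i]],58).round(1))
f=load("pics/top0.npz");P=cloud(f)
c=f["img"][175:225,275:355][:,:,::-1]; cv2.imwrite("pics/vb.png",cv2.resize(c,None,fx=10,fy=10,interpolation=cv2.INTER_NEAREST))
c=f["img"][175:225,150:245][:,:,::-1]; cv2.imwrite("pics/rod.png",cv2.resize(c,None,fx=8,fy=8,interpolation=cv2.INTER_NEAREST))
np.set_printoptions(linewidth=250)
print(P[180:222:3,284:350:3,2].round(0).astype(int))
E
```

```text
top 479 ((394.1187744140625, 198.24307250976562), (13.087149620056152, 36.94886016845703), 3.012787342071533) 
 [[ 565.  -251.    16. ]
 [ 654.7 -267.5   16. ]
 [ 650.4 -298.7   16. ]
 [ 560.8 -281.7   16. ]] [[ 607.3 -274.6   16. ]]
 red [438   0  24  31 258] [449.3  11.6] [[1069.1 -469.5   58. ]]
 red [376  13  57  30 661] [403.6  27.4] [[1033.3 -347.2   58. ]]
 red [159 364  22  15 159] [169.3 371.1] [[260.6 264.2  58. ]]
scene 313 ((346.3352966308594, 184.85882568359375), (32.86496353149414, 11.280384063720703), 40.601295471191406) 
 [[ 654.7 -264.    16. ]
 [ 665.9 -307.3   16. ]
 [ 561.3 -286.9   16. ]
 [ 552.9 -246.2   16. ]] [[ 607.3 -275.6   16. ]]
 red [246   0  62  54 914] [276.   27.8] [[1444.3 -809.5   58. ]]
 red [259  56   4  10  23] [260.5  60.5] [[1253.7 -549.9   58. ]]
 red [290  61   4   8  20] [292.   64.8] [[1150.6 -611.    58. ]]
 red [375  92  11   8  19] [379.9  96.1] [[ 796.5 -664.9   58. ]]
 red [266 115   9  23  51] [269.3 128.4] [[ 898.9 -265.    58. ]]
 red [198 245   6  10  33] [200.9 249.5] [[651.5 167.   58. ]]
 red [294 413   9   7  47] [298.6 416.4] 
[... 5921 characters left out ...]
 9                   10                    0                    1                    0                    1                   -3                    3                   -2]
 [                  -4                   -2                   -1                   61                   62                   40                  110                  110                  110                  108                  106
                   110                    0                   -2                   -4                   -4                   -4                    1                   -4                   -6                   -4                   -1]]<stdin>:22: RuntimeWarning: invalid value encountered in cast
```

View pics/vb.png

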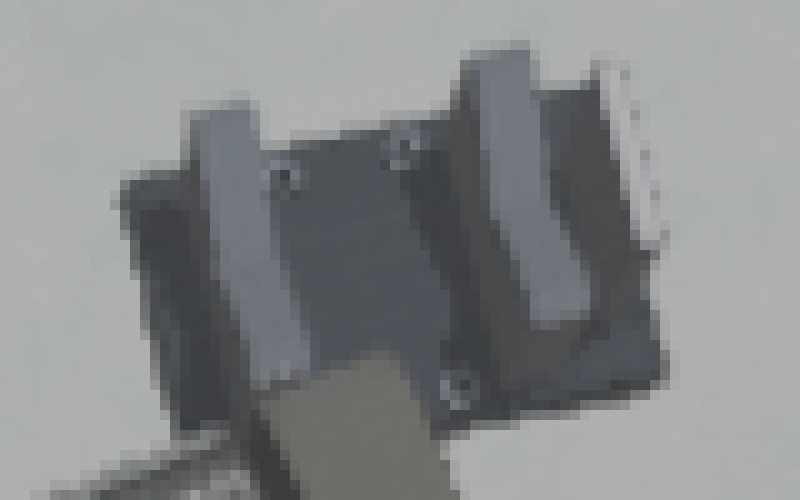

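View pics/rod.png

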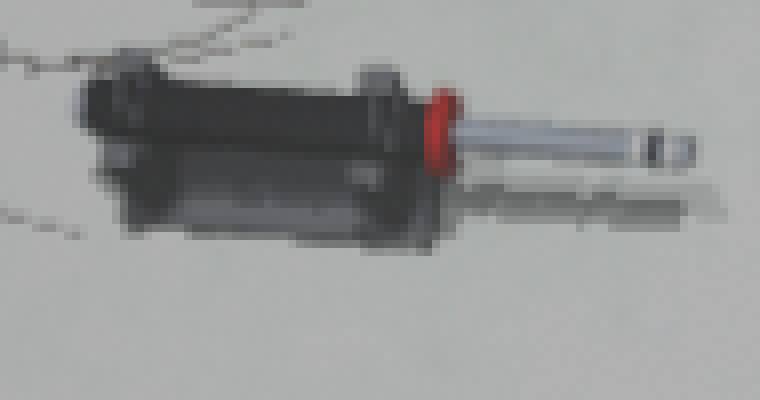

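```bash
python3 - <<'E'
from h import *
f=load("pics/top0.npz");P=cloud(f)
g=load("pics/scene0.npz");Q=cloud(g)
A=np.r_[P.reshape(-1,3),Q.reshape(-1,3)];A=A[~np.isnan(A[:,0])]
# height map 50mm
for x in range(850,150,-50):
    print(x,[int(np.percentile(A[(abs(A[:,0]-x)<25)&(abs(A[:,1]-y)<25)&(A[:,2]<900)][:,2],99)) if ((abs(A[:,0]-x)<25)&(abs(A[:,1]-y)<25)).sum()>3 else None for y in range(450,-650,-50)])
w=load("pics/wrist0.npz");E=w["extrinsics"];c=-E[:3,:3].T@E[:3,3]
print(c, -E[2,:3], E[:3,:3])
E
```

```text
850 [8, 10, 2, 15, 18, 133, 134, 134, 134, 134, 134, 20, 20, 445, 346, 431, 19, 19, 19, 16, 4, 4]
800 [29, 7, 15, 14, 22, 22, 22, 19, 16, 16, 17, 19, 105, 243, 272, 508, 20, 20, 18, 233, 5, 6]
750 [37, 10, 18, 17, 22, 14, 22, 21, 45, 16, 16, 19, 19, 114, 199, 19, 20, 20, 242, 260, 261, 260]
700 [30, 9, 17, 17, 61, 16, 8, 4, 45, 4, 3, 4, 3, 4, 3, 5, 17, 215, 256, 261, 261, 261]
650 [6, 5, 12, 11, 67, 68, 70, 64, 3, 10, 87, 88, 91, 3, 32, 34, 4, 162, 259, 261, 261, 261]
600 [6, 6, 2, 3, 3, 3, 3, 3, 4, 10, 89, 88, 92, 4, 34, 34, 4, 4, 257, 259, 260, 260]
550 [6, 6, 2, 56, 6, 7, 3, 106, 113, 113, 115, 113, 67, 67, 33, 72, 4, 2, 3, 162, 162, 162]
500 [6, 6, 3, 3, 7, 7, 113, 115, 115, 121, 121, 115, 66, 66, 108, 114, 103, 59, 2, 18, 32, 32]
450 [6, 5, 2, 3, 3, 3, 112, 115, 115, 121, 122, 115, 4, 2, 115, 121, 121, 114, 107, 27, 32, 26]
400 [6, 5, 2, 3, 3, 3, 47, 114, 116, 115, 120, 113, 111, 113, 121, 122, 120, 115, 114, 110, 19, 20]
350 [6, 6, 3, 13, 35, 44, 46, 114, 114, 112, 66, 3, 3, 112, 118, 121, 115, 115, 115, 46, 28, 2]
300 [6, 6, 7, 9, 4, 12, 3, 4, 3, 3, 3, 3, 777, 754, 63, 114, 115, 114, 112, 46, 40, 2]
250 [6, 6, 3, 19, 18, 3, 3, 364, 496, 622, 657, 730, 778, 3, 3, 2, 112, 113, 3, 13, 13, 2]
200 [None, None, 1, 3, 3, 4, 3, 392, 519, 625, 645, 3, 3, 3, 2, 2, 3, 3, 3, 3, 4, 4]
[ 247.92542596 -550.37420698  374.2347699 ] [-0.26730476 -0.08248526 -0.96007518] [[ 0.29944853 -0.95411143 -0.00139978]
 [ 0.91590324  0.28786727 -0.27973861]
 [ 0.26730476  0.08248526  0.96007518]]
```

>>> carry_out --targets '[[[25,20,8],[0,0,0.14],-1],[[40,28,8],[0,0,0.149],-1],[[45,31,8],[0,0,0.149],-1],[[45,31,8],[0,0,0.149],-1],[[45,31,8],[0,0,0.149],-1]]'

```text
t: 0.65
tcp_pos: [365.3, -438.9, 266.5]
orientation: [-0.0, 0.966, -0.259, -0.003]
contact_force: [0.4, -0.3, -0.4]
width: 85.3
```

>>> carry_out --targets '[[[45,31,0],[0,0,0.149],-1],[[45,31,0],[0,0,0.149],-1],[[45,31,0],[0,0,0.149],-1],[[45,31,0],[0,0,0.149],-1],[[45,31,0],[0,0,0.149],-1]]'

```text
t: 1.15
tcp_pos: [570.6, -295.7, 267.1]
orientation: [0.001, 0.994, 0.113, -0.002]
contact_force: [0.0, -1.2, -1.1]
width: 85.1
```

>>> carry_out --targets '[[[20,10,0],[0,0,0.149],-1],[[10,6,0],[0,0,0.149],-1],[[4,3,0],[0,0,0.149],-1],[[0,0,0],[0,0,0.149],-1],[[0,0,0],[0,0,0.149],-1]]'

```text
t: 1.65
tcp_pos: [611.7, -268.0, 264.1]
orientation: [-0.0, 0.883, 0.47, -0.002]
contact_force: [-0.5, 0.5, -0.6]
width: 85.8
```

>>> carry_out --targets '[[[0,0,0],[0,0,0.149],-1],[[0,0,0],[0,0,0.149],-1],[[0,0,0],[0,0,0.08],-1],[[0,0,0],[0,0,0],-0.3]]'

```text
t: 2.05
tcp_pos: [611.0, -266.9, 262.0]
orientation: [-0.002, 0.776, 0.63, -0.002]
contact_force: [0.9, 0.3, 0.5]
width: 73.2
```

```bash
cat > snap.py <<'E'
import sys
from station import robot, viewer
import cv2,numpy as np
def snap(cam,name):
    f=viewer.grab_frame(cam); cv2.imwrite(f"pics/{name}.png",f["img"][:,:,::-1]); np.savez(f"pics/{name}.npz",**f)
if __name__=="__main__":
    for a in sys.argv[1:]:
        c,n=a.split(":"); snap(c,n)
    s=robot.observe(); print(s["t"],s["tcp_pos"].round(1),s["orientation"].round(4),s["width"],s["contact_force"].round(1))
E
python3 snap.py wrist:w1
```

```text
2.1 [ 611.  -266.9  261.9] [-0.0018  0.7772  0.6293 -0.0024] 66.34269388735737 [ 0.3 -0.  -0. ]
```

View pics/w1.png

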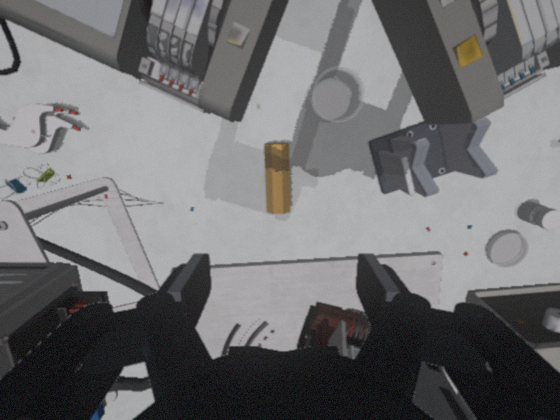

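The wrist view shows the tube at (278,177), the beaker at (334,95) and the V-blocks at (430,155). I'll zoom in on the tube and the V-blocks.

```bash
python3 - <<'E'
from h import *
f=load("pics/w1.npz");im=f["img"][:,:,::-1]
a=cv2.resize(im[130:225,255:305],None,fx=6,fy=6,interpolation=cv2.INTER_CUBIC)
b=cv2.resize(im[105:200,360:505],None,fx=5,fy=5.0,interpolation=cv2.INTER_CUBIC)
cv2.imwrite("pics/w1a.png",a);cv2.imwrite("pics/w1b.png",b)
hsv=cv2.cvtColor(f["img"],cv2.COLOR_RGB2HSV)
m=(hsv[...,0]>12)&(hsv[...,0]<28)&(hsv[...,1]>110);m[:,:250]=0;m[:,320:]=0;m[:120]=0;m[230:]=0
pts=np.argwhere(m)[:,::-1].astype(np.float32)
r=cv2.minAreaRect(pts);b=cv2.boxPoints(r);print(r,b)
for z in(16,32):print(plane(f,b,z).round(1),plane(f,[r[0]],z).round(1))
E
```

```text
((277.5, 178.0), (68.0, 21.0), 90.0) [[267. 144.]
 [288. 144.]
 [288. 212.]
 [267. 212.]]
[[ 562.6 -277.8   16. ]
 [ 568.2 -251.2   16. ]
 [ 658.  -269.6   16. ]
 [ 652.  -297.9   16. ]] [[ 608.8 -273.8   16. ]]
[[ 561.8 -276.7   32. ]
 [ 567.2 -251.3   32. ]
 [ 653.2 -268.9   32. ]
 [ 647.6 -296.    32. ]] [[ 606.1 -272.9   32. ]]
```

View pics/w1a.png

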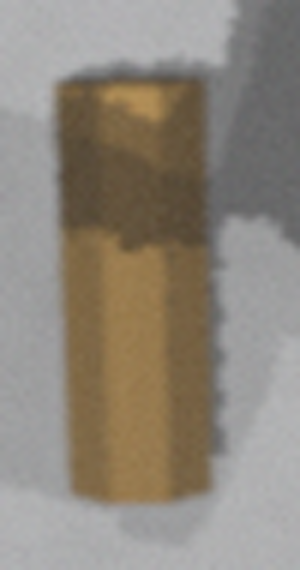

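View pics/w1b.png

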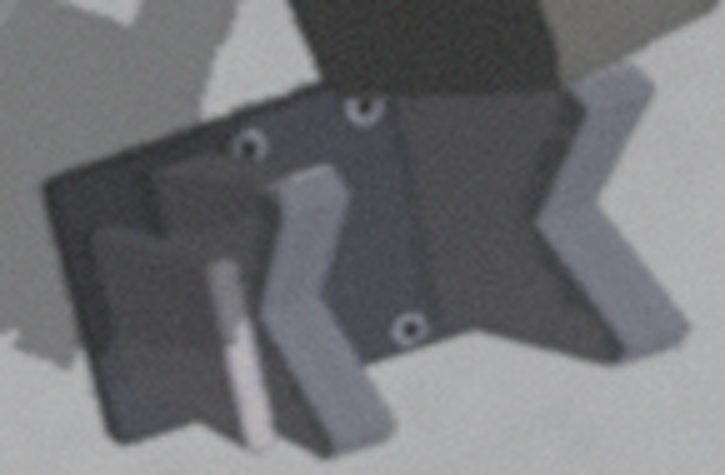

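```bash
python3 - <<'E'
from h import *
f=load("pics/w1.npz")
def z(a,o,s): return [o[0]+(a[0]+.5)/s-.5,o[1]+(a[1]+.5)/s-.5]
o=(255,130)
e=plane(f,[z(p,o,6) for p in [(58,85),(75,495),(207,85),(212,490)]],22.6)
print(e.round(1)); 
t=plane(f,[z(p,o,6) for p in [(100,240),(115,500),(163,240),(172,500)]],32);print(t.round(1))
for q in(e,t):
  for a,b in((0,1),(2,3)): d=q[b]-q[a];print(np.degrees(np.arctan2(d[1],d[0])))
  print(np.linalg.norm((q[0]+q[1]-q[2]-q[3])/2))
# ends
print(plane(f,[z((140,500),o,6),z((132,83),o,6)],32),plane(f,[z((132,78),o,6)],16))
o=(360,105)
# vblock tops z=88: outer corners
b2=[(582,85),(640,62),(655,88),]
R=plane(f,[z(p,o,5) for p in [(580,90),(636,62),(622,360),(690,328),(270,190),(332,166),(330,457),(396,430)]],88)
print(R.round(1))
S=plane(f,[z(p,o,5) for p in [(540,220),(597,203),(262,310),(322,295)]],62.4);print("vee",S.round(1))
E
```

```text
[[ 561.3 -280.7   22.6]
 [ 650.3 -297.1   22.6]
 [ 567.8 -249.8   22.6]
 [ 655.5 -266.6   22.6]]
[[ 593.9 -278.4   32. ]
 [ 650.6 -287.6   32. ]
 [ 596.7 -265.4   32. ]
 [ 653.2 -275.3   32. ]]
-10.430534557642037
-10.81600398760499
31.214317149705185
-9.189981962033674
-9.949955460140982
12.932614084633773
[[ 651.75579431 -282.20613153   32.        ]
 [ 563.5730827  -264.93872062   32.        ]] [[ 563.42993581 -265.28191665   16.        ]]
[[ 582.   -57.3   88. ]
 [ 578.8  -45.8   88. ]
 [ 641.1  -50.1   88. ]
 [ 637.   -35.5   88. ]
 [ 589.2 -121.8   88. ]
 [ 586.9 -108.6   88. ]
 [ 649.8 -113.8   88. ]
 [ 646.7  -99.1   88. ]]
vee [[ 612.3  -51.5   62.4]
 [ 611.1  -38.6   62.4]
 [ 619.9 -115.5   62.4]
 [ 619.3 -101.6   62.4]]
```

```bash
python3 - <<'E'
from h import *
f=load("pics/top0.npz")
print(plane(f,[(314,209.5),(300.5,214.5),(320,225),(291,220)],111).round(1))
P=cloud(f); 
m=(P[...,2]>95)&(P[...,0]>500)&(P[...,0]<640)&(P[...,1]>-160)&(P[...,1]<150)
A=P[m]
for y in range(-160,150,20):
    a=A[abs(A[:,1]-y)<10]
    if len(a): print(y,a[:,0].max().round(1),np.median(a[:,2]).round(1))
# seat from top view: block vee lines: image V apex
o=(275,175)
def z(a): return [o[0]+(a[0]+.5)/10-.5,o[1]+(a[1]+.5)/10-.5]
print(plane(f,[z(p) for p in[(190,112),(252,103),(465,60),(528,45),(530,325),(592,312)]],88).round(1))
E
```

```text
[[575.3 -72.8 111. ]
 [566.7 -42.6 111. ]
 [540.2 -82.3 111. ]
 [556.3 -21.1 111. ]]
-100 517.9 110.0
-80 575.2 110.3
-60 575.7 109.6
-40 568.6 115.1
-20 529.4 116.3
0 523.4 116.5
20 528.0 110.5
40 540.4 110.9
60 535.1 110.3
80 527.8 110.0
100 523.2 109.4
120 516.1 108.5
140 509.3 107.2
[[ 638.3  -34.5   88. ]
 [ 639.3  -48.5   88. ]
 [ 645.3  -97.1   88. ]
 [ 647.6 -111.6   88. ]
 [ 583.3 -105.4   88. ]
 [ 585.1 -119.4   88. ]]
```

>>> carry_out --targets '[[[3,-8,-40],[0.003,0.003,0.028],-0.3],[[0,0,-50],[0,0,0],-0.3],[[0,0,-50],[0,0,0],-0.3],[[0,0,-50],[0,0,0],-0.3],[[0,0,-20],[0,0,0],-0.3]]'

```text
t: 2.6
tcp_pos: [617.7, -277.3, 52.2]
orientation: [0.003, 0.772, 0.635, 0.0]
contact_force: [-0.7, 0.6, 0.2]
width: 55.4
```

```bash
python3 snap.py wrist:w2
```

```text
2.65 [ 616.7 -276.8   50.2] [ 1.900e-03  7.722e-01  6.354e-01 -4.000e-04] 55.667662308571565 [-0.4  0.3 -1.2]
```

View pics/w2.png

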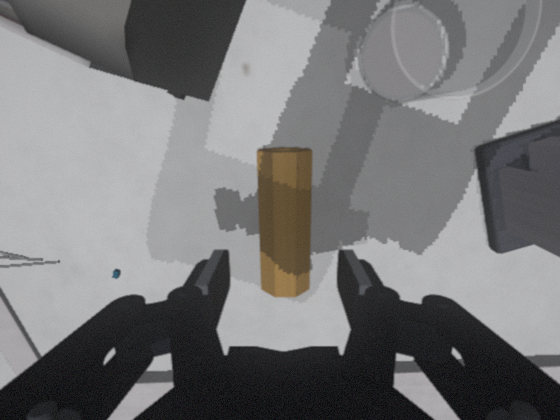

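The tube at (285,222) sits centred between the fingers and parallel to them. I'll measure where it lies along its length.

```bash
python3 - <<'E'
from h import *
f=load("pics/w2.npz")
print(plane(f,[(285,297),(284,148)],32).round(1),plane(f,[(258,152),(261,290),(312,152),(309,290)],22.6).round(1))
E
```

```text
[[ 653.1 -282.5   32. ]
 [ 561.9 -265.4   32. ]] [[ 562.1 -280.7   22.6]
 [ 650.9 -298.3   22.6]
 [ 568.  -250.1   22.6]
 [ 657.  -267.    22.6]]
```

>>> carry_out --targets '[[[-3,1,-30],[0,0,0.004],-0.3],[[0,0,-15],[0,0,0],-0.3],[[0,0,0],[0,0,0],-0.3]]'

```text
t: 2.95
tcp_pos: [614.5, -276.3, 4.3]
orientation: [0.002, 0.773, 0.635, -0.0]
contact_force: [0.0, -0.3, 0.5]
width: 55.2
```

>>> carry_out --targets '[[[0,0,-1],[0,0,0],0.2],[[0,0,0],[0,0,0],0.6],[[0,0,0],[0,0,0],1],[[0,0,0],[0,0,0],1],[[0,0,0],[0,0,0],1]]' --grip_force 60

```text
t: 3.45
tcp_pos: [617.8, -278.1, 8.7]
orientation: [0.006, 0.773, 0.634, 0.001]
contact_force: [-0.1, 0.0, -3.0]
width: 30.6
```

>>> carry_out --targets '[[[0,0,10],[0,0,0],1],[[0,0,25],[0,0,0],1],[[0,0,25],[0,0,0],1]]'

```text
t: 3.75
tcp_pos: [614.8, -276.3, 67.6]
orientation: [0.002, 0.773, 0.634, -0.0]
contact_force: [0.3, -0.5, -2.8]
width: 30.4
```

```bash
python3 snap.py wrist:w3 scene:s3; python3 -c "
import cv2;i=cv2.imread('pics/s3.png');cv2.imwrite('pics/s3z.png',cv2.resize(i[100:300,230:510],None,fx=2.8,fy=2.8))"
```

```text
3.85 [ 617.8 -278.    71. ] [0.0057 0.773  0.6343 0.001 ] 30.517556212752528 [ 1.4 -1.4 -3.2]
```

View pics/w3.png

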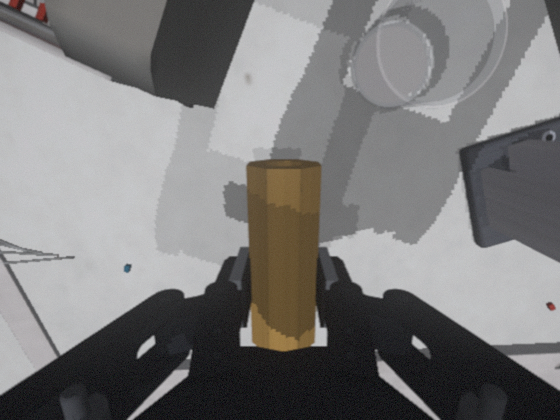

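View pics/s3z.png

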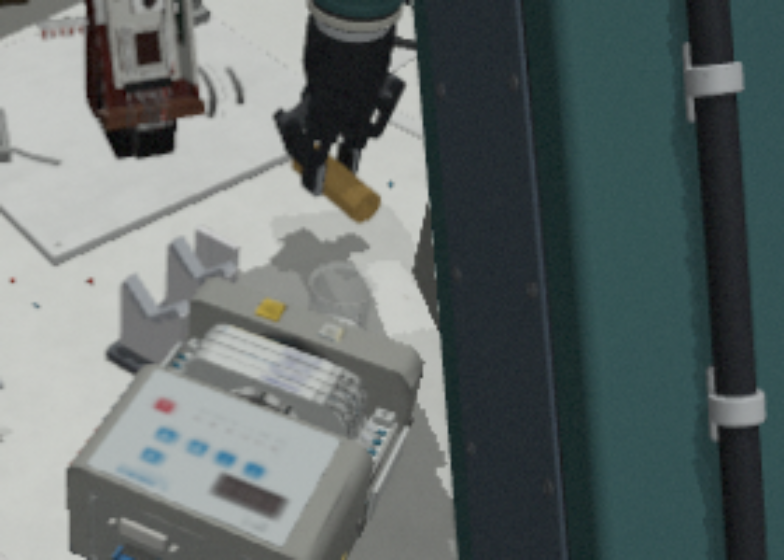

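```bash
python3 - <<'E'
from h import *
from station import robot
for k in range(3):
    s=robot.observe(); print(s["t"],s["tcp_pos"].round(2),s["orientation"].round(4),s["q"].round(4))
f=load("pics/w3.npz");P=cloud(f)
hsv=cv2.cvtColor(f["img"],cv2.COLOR_RGB2HSV)
m=(hsv[...,0]>12)&(hsv[...,0]<28)&(hsv[...,1]>110);n,l,st,c=cv2.connectedComponentsWithStats(m.astype(np.uint8));k=1+st[1:,4].argmax()
m=l==k
top=m&(abs(np.arange(560)[None]-284)<10)&(np.arange(420)[:,None]>170)&(np.arange(420)[:,None]<335)
A=P[top];A=A[~np.isnan(A[:,0])];print(A.mean(0))
B=np.c_[A[:,:2]-A[:,:2].mean(0),np.ones(len(A))];k,_,_,_=np.linalg.lstsq(B,A[:,2],rcond=None);print("slope x,y",k)
d=np.array([np.cos(np.radians(-10.7)),np.sin(np.radians(-10.7))]);print("along deg",np.degrees(k[:2]@d))
print(plane(f,[(284,348),(284,160)],A[:,2].mean()))
E
```

```text
3.85 [ 617.76 -278.02   70.99] [0.0057 0.773  0.6343 0.001 ] [-0.5236  0.6218  1.4902 -0.0025  1.0182 -1.8967]
3.85 [ 617.76 -278.02   70.99] [0.0057 0.773  0.6343 0.001 ] [-0.5236  0.6218  1.4902 -0.0025  1.0182 -1.8967]
3.85 [ 617.76 -278.02   70.99] [0.0057 0.773  0.6343 0.001 ] [-0.5236  0.6218  1.4902 -0.0025  1.0182 -1.8967]
[ 599.09860168 -272.13623031   95.3250034 ]
slope x,y [-4.61032848e-04  3.75913401e-03  9.53250034e+01]
along deg -0.06594529161584121
[[ 646.5306513  -281.52312335   95.3250034 ]
 [ 559.49937952 -264.29895576   95.3250034 ]]
```

```bash
python3 snap.py top:t3; python3 -c "
import cv2;i=cv2.imread('pics/t3.png');cv2.imwrite('pics/t3z.png',cv2.resize(i[130:280,270:470],None,fx=4,fy=4))"
```

```text
3.9 [ 616.8 -277.5   69.1] [4.600e-03 7.731e-01 6.343e-01 6.000e-04] 30.61468141032067 [-0.1  0.7 -2.6]
```

View pics/t3z.png

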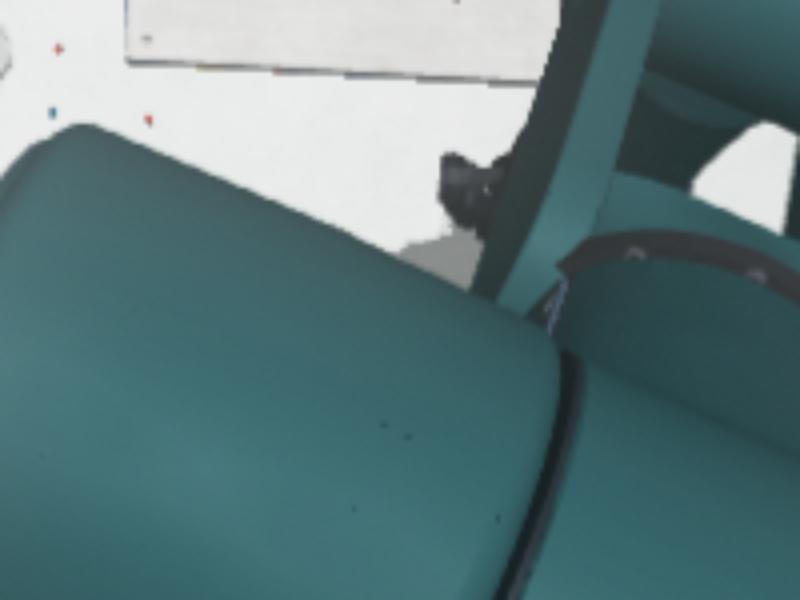

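>>> carry_out --targets '[[[0,0,40],[0,0,-0.05],1],[[0,15,40],[0,0,-0.149],1],[[0,25,20],[0,0,-0.149],1],[[0,30,0],[0,0,-0.149],1],[[0,30,0],[0,0,-0.149],1]]'

```text
t: 4.4
tcp_pos: [613.1, -177.4, 165.6]
orientation: [0.001, 0.936, 0.351, -0.001]
contact_force: [0.3, -0.4, -3.0]
width: 30.9
```

>>> carry_out --targets '[[[0,30,0],[0,0,-0.149],1],[[0,28,0],[0,0,-0.149],1],[[0,20,0],[0,0,-0.149],1],[[0,10,0],[0,0,-0.1],1],[[0,0,0],[0,0,0],1]]'

```text
t: 4.9
tcp_pos: [608.3, -80.7, 159.1]
orientation: [-0.002, 0.997, 0.083, -0.005]
contact_force: [0.7, -0.5, -2.6]
width: 30.7
```

```bash
python3 snap.py wrist:w4
```

```text
4.95 [608.1 -81.3 159. ] [-0.0023  0.9964  0.0842 -0.0052] 30.707514146508846 [ 0.1  0.2 -3.4]
```

View pics/w4.png

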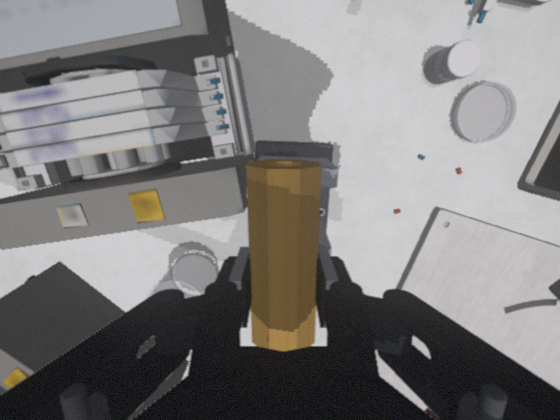

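```bash
python3 - <<'E'
from h import *
f=load("pics/w4.npz");P=cloud(f)
hsv=cv2.cvtColor(f["img"],cv2.COLOR_RGB2HSV)
m=(hsv[...,0]>12)&(hsv[...,0]<28)&(hsv[...,1]>110);n,l,st,c=cv2.connectedComponentsWithStats(m.astype(np.uint8));k=1+st[1:,4].argmax()
m=l==k
top=m&(abs(np.arange(560)[None]-284)<10)&(np.arange(420)[:,None]>170)&(np.arange(420)[:,None]<335)
A=P[top];A=A[~np.isnan(A[:,0])];print(A.mean(0))
B=np.c_[A[:,:2]-A[:,:2].mean(0),np.ones(len(A))];k,_,_,_=np.linalg.lstsq(B,A[:,2],rcond=None);print("slope x,y",k)
for z in (182,183,185):
  e=plane(f,[(284,348),(284,160)],z);print(e.round(1),e.mean(0).round(1),np.linalg.norm(e[0]-e[1]))
E
```

```text
[606.84016698 -63.8107155  186.92179341]
slope x,y [-4.31599789e-03  9.12214319e-03  1.86921793e+02]
[[ 615.5 -115.4  182. ]
 [ 600.2  -24.6  182. ]] [607.8 -70.  182. ] 92.07067226102332
[[ 615.4 -114.5  183. ]
 [ 600.2  -24.5  183. ]] [607.8 -69.5 183. ] 91.31103519251816
[[ 615.1 -112.8  185. ]
 [ 600.1  -24.2  185. ]] [607.6 -68.5 185. ] 89.79176105550788
```

>>> carry_out --targets '[[[4,-3,0],[-0.004,-0.01,-0.03],1],[[2,-2,0],[0,0,-0.015],1],[[0,0,-25],[0,0,0],1],[[0,0,-20],[0,0,0],1],[[0,0,0],[0,0,0],1]]'

```text
t: 5.45
tcp_pos: [616.1, -91.8, 112.4]
orientation: [0.001, 0.998, 0.061, 0.001]
contact_force: [0.3, 0.9, -2.7]
width: 30.7
```

```bash
python3 snap.py wrist:w5 scene:s5;python3 -c "
import cv2;i=cv2.imread('pics/s5.png');cv2.imwrite('pics/s5z.png',cv2.resize(i[130:270,210:410],None,fx=4,fy=4,interpolation=2))"
```

```text
5.55 [617.6 -91.9 114.7] [0.0019 0.9981 0.061  0.0028] 30.593679129236538 [-0.3 -1.1 -3.3]
```

View pics/w5.png

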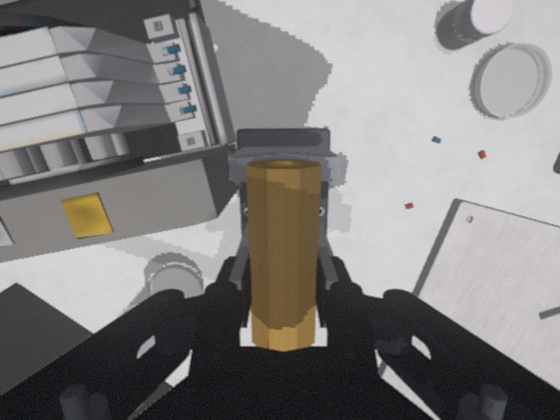

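View pics/s5z.png

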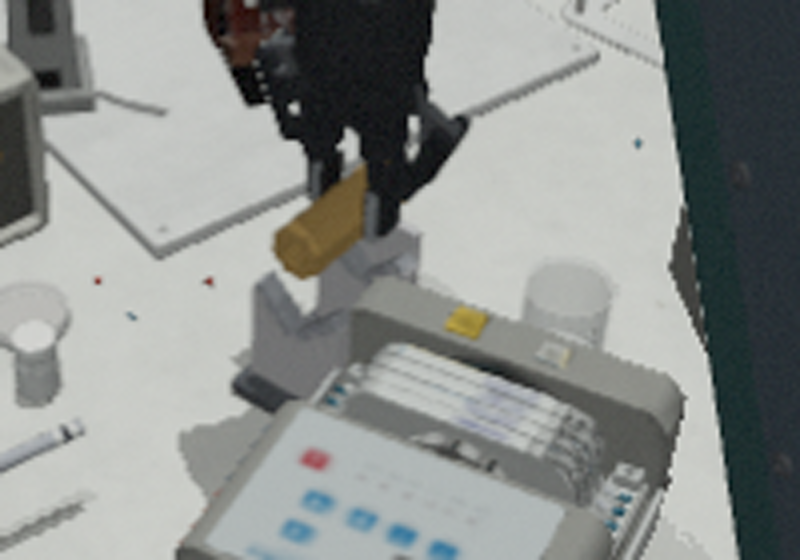

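```bash
python3 -c "
import cv2;i=cv2.imread('pics/w5.png');cv2.imwrite('pics/w5z.png',cv2.resize(i[115:235,215:365],None,fx=5,fy=5,interpolation=2))"
```

```text
(no output)
```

View pics/w5z.png

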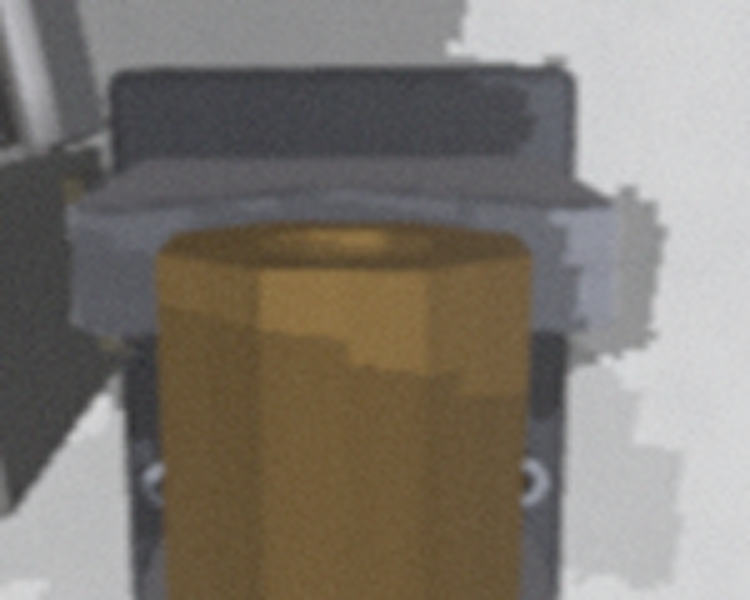

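```bash
python3 - <<'E'
from h import *
f=load("pics/w5.npz")
def z(p): return [215+(p[0]+.5)/5-.5,115+(p[1]+.5)/5-.5]
a=plane(f,[z(p) for p in[(70,208),(617,207),(72,328),(615,333)]],88);print("blk",a.round(1),a.mean(0).round(1))
b=plane(f,[z(p) for p in[(112,70),(573,68)]],12);print("base",b.round(1),b.mean(0))
for zz in(138.4,140.4,142.4):
  t=plane(f,[z((345,268)),(284,348)],zz);print(t.round(1),t.mean(0))
t=plane(f,[z((157,250)),z((530,250))],131);print(t,t.mean(0))
y=np.array([-.122,.993,0])
print("seat from blk",a.mean(0)-32*y,"from base",b.mean(0)-53*y)
P=cloud(f);print(P[180:330:15,284].round(1))
E
```

```text
blk [[580.  -42.7  88. ]
 [641.  -35.1  88. ]
 [581.2 -56.3  88. ]
 [643.3 -49.3  88. ]] [611.4 -45.8  88. ]
base [[572.5 -30.2  12. ]
 [645.4 -21.   12. ]] [608.92829209 -25.6124411   12.        ]
[[ 610.4  -38.   138.4]
 [ 621.2 -124.1  138.4]] [615.7777638  -81.07784588 138.4       ]
[[ 610.3  -37.7  140.4]
 [ 621.  -122.4  140.4]] [615.64041273 -80.04310919 140.4       ]
[[ 610.3  -37.4  142.4]
 [ 620.7 -120.6  142.4]] [615.50306165 -79.0083725  142.4       ]
[[594.60170457 -39.56413808 131.        ]
 [625.83942628 -35.72998176 131.        ]] [610.22056542 -37.64705992 131.        ]
seat from blk [615.27633148 -77.62064851  88.        ] from base [615.39429209 -78.2414411   12.        ]
[[ 611.   -42.3  140.5]
 [ 611.8  -48.3  140.8]
 [ 612.6  -54.6  140.6]
 [ 613.4  -61.1  140.5]
 [ 614.2  -67.6  140.7]
 [ 615.1  -74.7  140.1]
 [ 615.9  -81.8  140. ]
 [ 616.9  -89.3  139.7]
 [ 617.8  -96.8  139.8]
 [ 618.8 -105.   139.4]]
```

>>> carry_out --targets '[[[-1,6,-2],[0.003,0.004,0],1],[[0,0,-15],[0,0,0],1],[[0,0,-10],[0,0,0],1],[[0,0,0],[0,0,0],1]]'

```text
t: 5.95
tcp_pos: [618.9, -86.5, 88.9]
orientation: [0.001, 0.998, 0.061, 0.004]
contact_force: [-0.5, -0.5, -3.2]
width: 30.4
```

```bash
python3 snap.py wrist:w6;python3 - <<'E'
from h import *
i=cv2.imread('pics/w6.png');cv2.imwrite('pics/w6z.png',cv2.resize(i[95:235,205:375],None,fx=4.5,fy=4.5,interpolation=2))
P=cloud(load("pics/w6.npz"));print(P[180:330:20,284].round(1))
E
```

```text
6.0 [619.1 -86.6  89.3] [0.0011 0.9981 0.0609 0.0037] 30.285613677884424 [-0.3 -0.2 -3.7]
[[ 613.8  -37.   117.4]
 [   nan    nan    nan]
 [ 615.8  -53.8  116.8]
 [ 616.9  -62.4  117.2]
 [ 618.1  -72.   116.3]
 [ 619.3  -81.5  116.5]
 [ 620.6  -92.4  115.1]
 [ 621.8 -101.6  117. ]]
```

View pics/w6z.png

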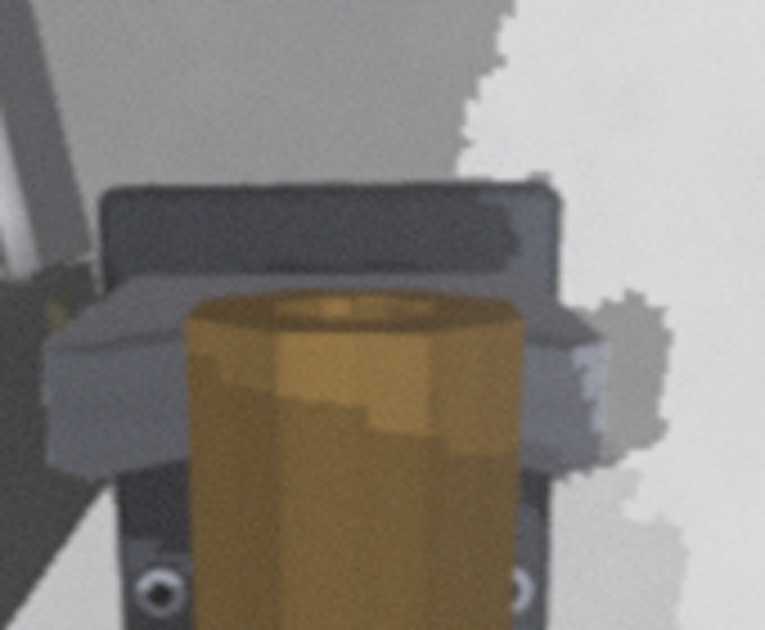

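>>> carry_out --targets '[[[-3.5,0,0],[0.002,0.007,0],1],[[0,0,0],[0,0,0],1]]'

```text
t: 6.2
tcp_pos: [615.4, -86.5, 89.4]
orientation: [-0.0, 0.998, 0.061, -0.0]
contact_force: [-0.8, -0.5, -3.9]
width: 30.5
```

```bash
python3 snap.py wrist:w7;python3 - <<'E'
from h import *
i=cv2.imread('pics/w7.png');cv2.imwrite('pics/w7z.png',cv2.resize(i[95:235,205:375],None,fx=4.5,fy=4.5,interpolation=2))
P=cloud(load("pics/w7.npz"));print(P[180:330:20,284].round(1))
E
```

```text
6.25 [615.9 -86.6  89.6] [-0.000e+00  9.981e-01  6.100e-02  4.000e-04] 30.906758649162402 [-1.1  0.2 -3.7]
[[ 610.5  -37.2  117.2]
 [ 611.5  -45.4  117. ]
 [ 612.5  -53.6  117.9]
 [ 613.6  -62.7  117. ]
 [ 614.7  -71.5  117.8]
 [ 616.   -81.9  116.3]
 [ 617.2  -91.6  116.9]
 [ 618.5 -102.   117. ]]
```

View pics/w7z.png

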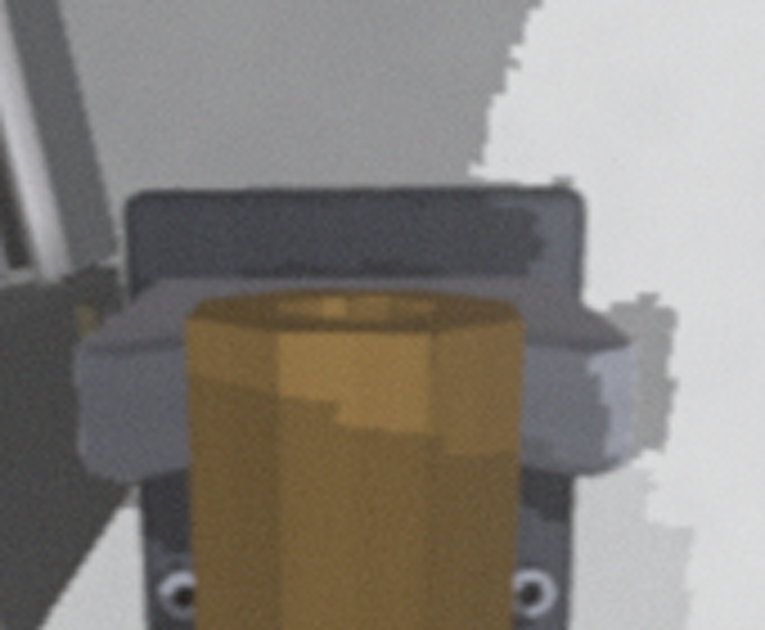

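>>> carry_out --targets '[[[0,0,-7],[0,0,0],1],[[0,0,-4],[0,0,0],1],[[0,0,0],[0,0,0],1]]'

```text
t: 6.55
tcp_pos: [616.5, -86.8, 78.4]
orientation: [0.0, 0.998, 0.061, 0.001]
contact_force: [-0.8, 0.9, -3.2]
width: 30.6
```

>>> carry_out --targets '[[[-0.5,0,-2],[0,0.001,0],1],[[0,0,-1.5],[0,0,0],1]]'

```text
t: 6.75
tcp_pos: [616.1, -86.8, 74.7]
orientation: [0.0, 0.998, 0.061, 0.001]
contact_force: [-0.3, 0.9, 4.1]
width: 30.6
```

>>> carry_out --targets '[[[0,0,-1],[0,0,0],1],[[0,0,-1],[0,0,0],1]]'

```text
t: 6.95
tcp_pos: [616.3, -86.9, 74.6]
orientation: [0.0, 0.998, 0.062, 0.001]
contact_force: [-3.6, 0.1, 7.1]
width: 30.7
```

>>> carry_out --targets '[[[0,0,0],[0,0,0],0.2],[[0,0,0],[0,0,0],0.1],[[0,0,0],[0,0,0],0.05],[[0,0,0],[0,0,0],0.05]]'

```text
t: 7.35
tcp_pos: [617.9, -87.2, 76.0]
orientation: [0.001, 0.998, 0.062, 0.003]
contact_force: [0.2, -0.8, 0.2]
width: 40.4
```

```bash
python3 snap.py wrist:w8 scene:s8;python3 - <<'E'
from h import *
i=cv2.imread('pics/w8.png');j=cv2.imread('pics/s8.png')
a=cv2.resize(j[130:270,210:390],(540,420),interpolation=2)
cv2.imwrite('pics/w8z.png',cv2.resize(i[80:360,180:390],(400,533),interpolation=2));cv2.imwrite('pics/s8z.png',a)
P=cloud(load("pics/w8.npz"));print(P[160:330:15,284].round(1))
E
```

```text
7.45 [617.8 -87.2  75.9] [0.001  0.9981 0.0616 0.0025] 40.493012977834525 [ 0.3 -0.3 -0.3]
[[ 612.4  -33.2   77.6]
 [ 612.5  -36.1  102.4]
 [ 613.3  -42.3  102.2]
 [ 614.1  -48.9  101. ]
 [ 614.9  -54.9  102.5]
 [ 615.7  -61.7  102.1]
 [ 616.5  -68.3  102.8]
 [ 617.5  -75.9  101.8]
 [ 618.3  -82.5  103.1]
 [ 619.3  -90.2  102.7]
 [ 620.3  -98.1  102.5]
 [ 621.4 -107.   101.5]]
```

View pics/w8z.png

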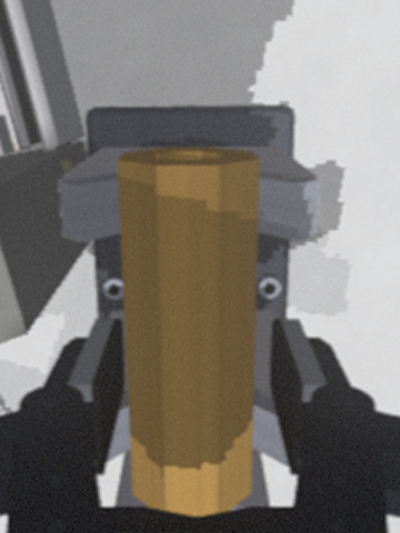

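View pics/s8z.png

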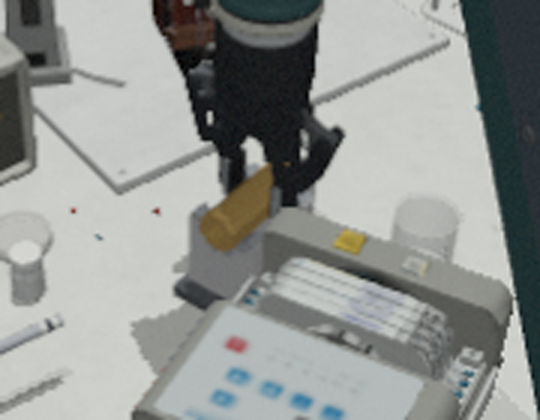

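>>> carry_out --targets '[[[0,0,15],[-0.002,0.004,0],0.05],[[0,0,35],[0,0,0],0.05],[[0,0,45],[0,0,0],0.05],[[0,0,45],[0,0,0],0.05]]'

```text
t: 7.85
tcp_pos: [611.2, -85.7, 211.5]
orientation: [-0.001, 0.998, 0.061, -0.008]
contact_force: [0.2, -1.6, -0.3]
width: 40.4
```

```bash
python3 snap.py wrist:w9 top:t9; python3 - <<'E'
from h import *
f=load("pics/top0.npz")
def z(p,o,s): return [o[0]+(p[0]+.5)/s-.5,o[1]+(p[1]+.5)/s-.5]
a=plane(f,[z(p,(150,175),8) for p in[(82,105),(425,132),(455,132),(695,150)]],58);print(a.round(1))
d=a[3]-a[1];print(np.degrees(np.arctan2(d[1],d[0])),np.linalg.norm(d),np.linalg.norm(a[3]-a[0]))
i=cv2.imread('pics/w9.png');cv2.imwrite('pics/w9z.png',cv2.resize(i[60:380,140:420],(560,640)[:2],interpolation=2)[:600])
i=cv2.imread('pics/t9.png');cv2.imwrite('pics/t9z.png',cv2.resize(i[140:260,130:360],None,fx=3.4,fy=3.4,interpolation=2))
E
```

```text
7.95 [616.2 -86.9 217.6] [ 0.0013  0.9981  0.0615 -0.0012] 40.65515332363552 [0.8 0.1 1. ]
[[667.5 272.2  58. ]
 [651.2 173.7  58. ]
 [650.5 165.1  58. ]
 [639.4  96.5  58. ]]
-98.68670135616453 78.07906240440843 177.90983459870233
```

View pics/w9.png

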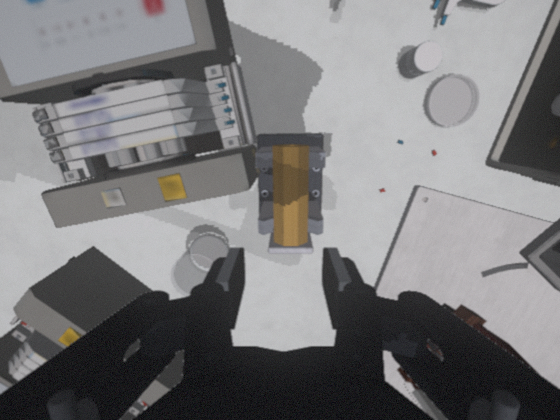

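View pics/t9z.png

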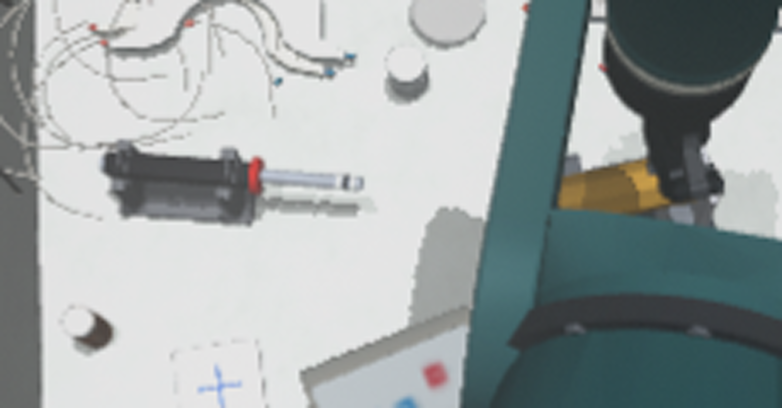

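>>> carry_out --targets '[[[3,25,0],[0,0,-0.03],-0.3],[[5,45,0],[0,0,-0.05],-0.3],[[6,48,0],[0,0,-0.05],-0.3],[[6,48,0],[0,0,-0.05],-0.3],[[6,48,0],[0,0,-0.05],-0.3]]'

```text
t: 8.45
tcp_pos: [643.3, 126.1, 218.1]
orientation: [0.003, 0.998, -0.063, 0.001]
contact_force: [0.8, -0.4, 0.1]
width: 55.3
```

>>> carry_out --targets '[[[6,44,0],[0,0,-0.04],-0.3],[[5,30,0],[0,0,0],-0.3],[[3,14,0],[0,0,0],-0.3],[[0,0,0],[0,0,0],-0.3]]'

```text
t: 8.85
tcp_pos: [656.1, 224.1, 214.8]
orientation: [0.003, 0.997, -0.081, -0.001]
contact_force: [0.1, -0.8, 0.1]
width: 55.7
```

```bash
python3 snap.py wrist:w10
```

```text
8.9 [655.8 222.8 214.7] [ 0.0031  0.9967 -0.0817 -0.0011] 55.527634445500695 [0.2 0.5 0.5]
```

View pics/w10.png

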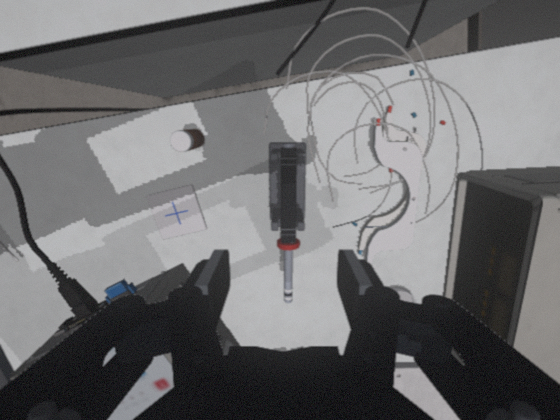

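```bash
python3 - <<'E'
from h import *
i=cv2.imread('pics/w10.png');cv2.imwrite('pics/w10z.png',cv2.resize(i[135:310,240:340],None,fx=3.4*1,fy=3.4,interpolation=2))
f=load("pics/w10.npz");hsv=cv2.cvtColor(f["img"],cv2.COLOR_RGB2HSV)
red=((hsv[...,0]<8)|(hsv[...,0]>172))&(hsv[...,1]>130);red[:,:260]=0;red[:,320:]=0;red[:200]=0
p=np.argwhere(red)[:,::-1];print(p.mean(0),p.min(0),p.max(0),plane(f,[p.mean(0)],58+8))
E
```

```text
[288.0875 250.475 ] [279 244] [307 409] [[651.90678337 162.37579578  66.        ]]
```

View pics/w10z.png

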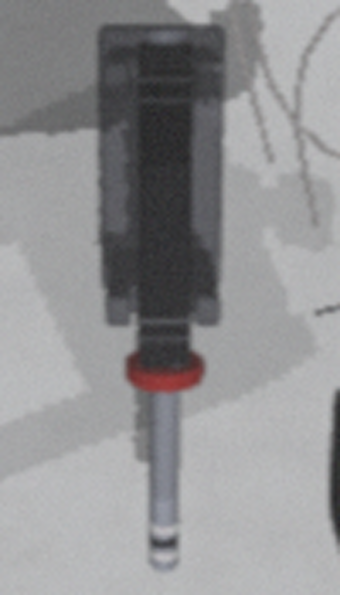

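```bash
python3 - <<'E'
from h import *
f=load("pics/w10.npz")
z=lambda p:[240+(p[0]+.5)/3.4-.5,135+(p[1]+.5)/3.4-.5]
a=plane(f,[z(p) for p in[(164,60),(164,340),(164.5,365),(164.5,568)]],[58+8][0]);print(a[:2].round(1))
print(plane(f,[z((164.5,568))],58).round(1), plane(f,[z((164,42)),z((164,365))],66).round(1))
t=plane(f,[z((164.5,568))],58)[0]; c=plane(f,[z((164,60))],66)[0]
d=(c-t)[:2];ang=np.arctan2(d[1],d[0]);print(np.degrees(ang), t[:2]+126*np.array([np.cos(ang),np.sin(ang)]))
E
```

```text
[[668.1 265.4  66. ]
 [654.6 180.4  66. ]]
[[641.1  94.3  58. ]] [[668.9 270.5  66. ]
 [653.2 172.1  66. ]]
81.05721936429678 [660.73246342 218.75942987]
```

>>> carry_out --targets '[[[3,-1,-30],[0.006,0,0.007],-0.3],[[2,-1,-40],[0,0,0],-0.3],[[0,0,-35],[0,0,0],-0.3],[[0,0,-10],[0,0,0],-0.3],[[0,0,0],[0,0,0],-0.3]]'

```text
t: 9.4
tcp_pos: [662.0, 210.5, 98.6]
orientation: [0.002, 0.997, -0.081, 0.0]
contact_force: [-0.4, -0.7, 0.3]
width: 55.2
```

```bash
python3 snap.py wrist:w11
```

```text
9.45 [662.2 210.5  99.3] [ 1.500e-03  9.967e-01 -8.110e-02  6.000e-04] 55.01181227767491 [ 0.4  0.  -0.2]
```

View pics/w11.png

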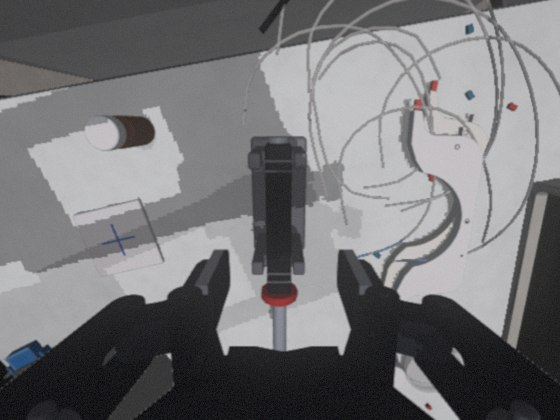

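```bash
python3 - <<'E'
from h import *
i=cv2.imread('pics/w11.png');cv2.imwrite('pics/w11z.png',cv2.resize(i[130:320,235:325],None,fx=3.1,fy=3.1,interpolation=2))
f=load("pics/w11.npz")
E
```

```text
(no output)
```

View pics/w11z.png

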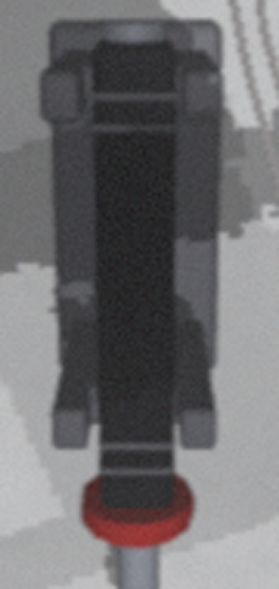

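```bash
python3 - <<'E'
from h import *
f=load("pics/w11.npz")
z=lambda p:[235+(p[0]+.5)/3.1-.5,130+(p[1]+.5)/3.1-.5]
a=plane(f,[z(p) for p in[(135.5,42),(136,97),(137.5,445),(138,507)]],66);print(a.round(1))
s=plane(f,[z((88,97)),z((180,97)),z((70,447)),z((200,447))],62);print("saddle edges",s.round(1))
E
```

```text
[[669.6 270.   66. ]
 [667.9 259.8  66. ]
 [656.  186.7  66. ]
 [653.6 171.7  66. ]]
saddle edges [[658.5 260.9  62. ]
 [676.3 257.9  62. ]
 [640.9 186.4  62. ]
 [669.  181.8  62. ]]
```

>>> carry_out --targets '[[[-0.5,10,0],[0,0,0],-0.3],[[0,0,0],[0,0,0],-0.3],[[0,0,-25],[0,0,0],-0.3],[[0,0,-20],[0,0,0],-0.3],[[0,0,-8],[0,0,0],-0.3]]'

```text
t: 9.95
tcp_pos: [669.6, 223.0, 56.5]
orientation: [-0.001, 0.997, -0.081, 0.01]
contact_force: [-1.2, 0.1, -0.6]
width: 55.6
```

>>> carry_out --targets '[[[0,0,0],[0,0,0],-0.3]]'

```text
t: 10.05
tcp_pos: [669.4, 223.3, 56.6]
orientation: [-0.001, 0.997, -0.081, 0.01]
contact_force: [-0.4, 0.1, 0.4]
width: 55.5
```

>>> carry_out --targets '[[[-7.5,-2,0],[0,0.02,0],-0.3],[[0,0,0],[0,0,0],-0.3],[[0,0,0],[0,0,0],-0.3]]'

```text
t: 10.35
tcp_pos: [663.2, 221.9, 60.0]
orientation: [-0.001, 0.997, -0.081, 0.001]
contact_force: [1.3, 0.1, -0.4]
width: 55.5
```

>>> carry_out --targets '[[[-1.5,-1,-6],[0,0.002,0],-0.3],[[0,0,-6],[0,0,0],-0.3],[[0,0,-5],[0,0,0],-0.3],[[0,0,0],[0,0,0],-0.3]]'

```text
t: 10.75
tcp_pos: [662.3, 220.8, 42.9]
orientation: [-0.001, 0.997, -0.081, 0.001]
contact_force: [-0.2, 0.1, -0.2]
width: 55.6
```

```bash
python3 snap.py wrist:w12
```

```text
10.8 [662.5 220.9  43.2] [-0.0013  0.9967 -0.0806  0.001 ] 55.473840679118275 [ 0.8 -0.   0.2]
```

View pics/w12.png

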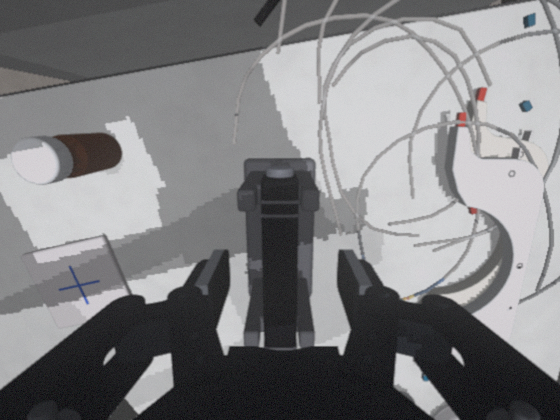

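>>> carry_out --targets '[[[-1,0,-3],[0,0.001,0],0.1],[[0,0,0],[0,0,0],0.4],[[0,0,0],[0,0,0],0.7],[[0,0,0],[0,0,0],1],[[0,0,0],[0,0,0],1]]' --grip_force 60

```text
t: 11.3
tcp_pos: [661.6, 220.9, 40.0]
orientation: [-0.001, 0.997, -0.081, 0.001]
contact_force: [0.4, 0.4, -0.7]
width: 14.9
```

>>> carry_out --targets '[[[0,0,0],[0,0,0],1],[[0,0,0],[0,0,0],1]]'

```text
t: 11.5
tcp_pos: [661.6, 220.9, 40.0]
orientation: [-0.001, 0.997, -0.081, 0.001]
contact_force: [-0.2, -0.1, 0.1]
width: 15.2
```

>>> carry_out --targets '[[[0,0,6],[0,0,0],1],[[0,0,12],[0,0,0],1],[[0,0,20],[0,0,0],1],[[0,0,20],[0,0,0],1],[[0,0,0],[0,0,0],1]]'

```text
t: 12.0
tcp_pos: [660.9, 220.8, 101.8]
orientation: [-0.001, 0.997, -0.081, 0.0]
contact_force: [1.1, 0.4, -1.1]
width: 15.2
```

```bash
python3 - <<'E'
from h import *
i=cv2.imread('pics/w9.png');cv2.imwrite('pics/w9z.png',cv2.resize(i[125:255,240:340],None,fx=4.5,fy=4.5,interpolation=2))
E
python3 snap.py wrist:w13 scene:s13; python3 -c "
import cv2;i=cv2.imread('pics/s13.png');cv2.imwrite('pics/s13z.png',cv2.resize(i[150:310,130:390],None,fx=3,fy=3,interpolation=2))"
```

```text
12.1 [659.1 220.4  98.9] [-5.000e-04  9.967e-01 -8.060e-02 -2.000e-03] 14.716233751756082 [-1.5 -0.2 -1.2]
```

View pics/w9z.png

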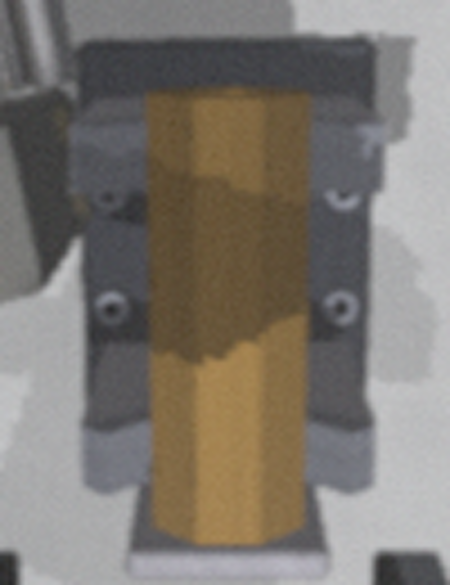

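View pics/s13z.png

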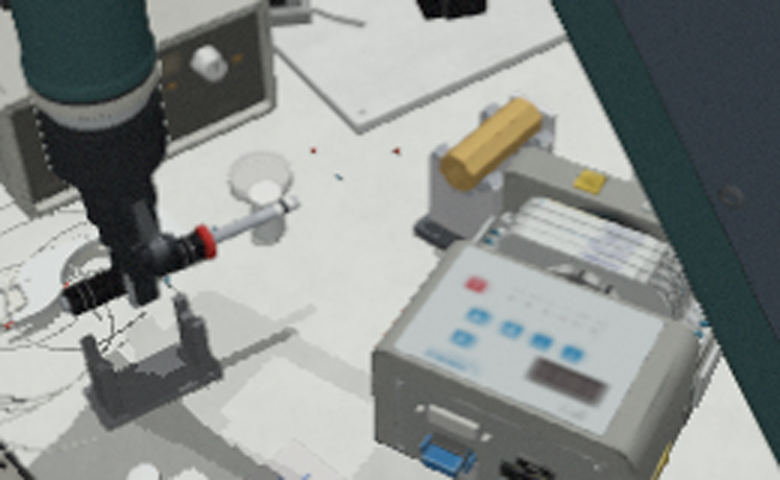

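View pics/w13.png

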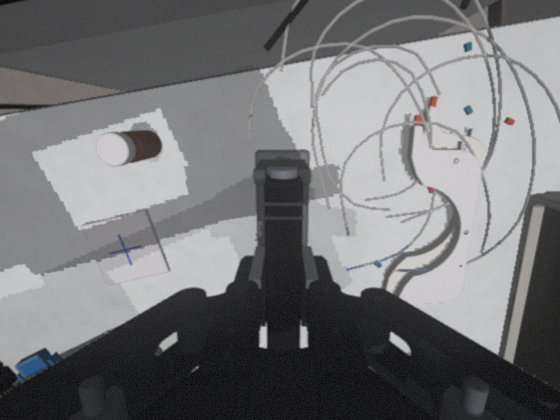

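```bash
python3 - <<'E'
from h import *
f=load("pics/w9.npz")
z=lambda p:[240+(p[0]+.5)/4.5-.5,125+(p[1]+.5)/4.5-.5]
e=plane(f,[z((230,92)),z((230,543))],101);print("ends",e.round(1),np.linalg.norm(e[0]-e[1]))
s=plane(f,[z((147,100)),z((153,525)),z((311,100)),z((305,525))],91.6);print(s.round(1),s.mean(0))
for a,b in((0,1),(2,3)): d=s[a]-s[b];print(np.degrees(np.arctan2(d[1],d[0])))
t=plane(f,[z((192,100)),z((196,535)),z((268,100)),z((266,535))],101);print(t.round(1))
for a,b in((0,1),(2,3)): d=t[a]-t[b];print(np.degrees(np.arctan2(d[1],d[0])))
print("stop top",plane(f,[z((132,553)),z((328,553)),z((132,575)),z((328,575))],91).round(1))
b=plane(f,[z((82,45)),z((370,45)),z((95,420)),z((365,420))],12);print(b.round(1))
E
```

```text
ends [[ 610.   -32.   101. ]
 [ 621.9 -122.5  101. ]] 91.22441462524664
[[ 594.4  -36.2   91.6]
 [ 605.7 -124.5   91.6]
 [ 626.   -32.2   91.6]
 [ 637.8 -120.3   91.6]] [615.95350648 -78.31014802  91.6       ]
97.30331297518342
97.61422270980545
[[ 603.1  -34.4  101. ]
 [ 614.7 -121.6  101. ]
 [ 617.3  -32.6  101. ]
 [ 629.  -119.8  101. ]]
97.55364532401742
97.65633405070886
stop top [[ 601.9 -131.8   91. ]
 [ 643.7 -126.3   91. ]
 [ 602.5 -136.9   91. ]
 [ 644.5 -131.4   91. ]]
[[ 573.3  -31.2   12. ]
 [ 644.9  -22.3   12. ]
 [ 586.6 -129.2   12. ]
 [ 659.2 -119.8   12. ]]
```

>>> carry_out --targets '[[[-8,-12,5],[0,0.002,0.04],1],[[-16,-24,0],[0,0,0.07],1],[[-18,-26,0],[0,0,0.07],1],[[-14,-20,0],[0,0,0.06],1],[[-8,-12,0],[0,0,0.04],1]]'

```text
t: 12.6
tcp_pos: [590.3, 125.3, 98.7]
orientation: [-0.0, 0.998, 0.066, -0.006]
contact_force: [0.7, -0.1, -1.6]
width: 14.9
```

>>> carry_out --targets '[[[0,0,0],[0,0,0],1],[[0,0,0],[0,0,0],1]]'

```text
t: 12.8
tcp_pos: [587.6, 123.8, 96.8]
orientation: [0.0, 0.998, 0.065, -0.009]
contact_force: [0.6, 1.1, -1.0]
width: 14.8
```

>>> carry_out --targets '[[[2,-4,-10],[0,-0.018,0],1],[[0,0,-10],[0,0,0],1],[[0,0,-6],[0,0,0],1],[[0,0,0],[0,0,0],1]]'

```text
t: 13.2
tcp_pos: [591.4, 122.4, 68.5]
orientation: [0.0, 0.998, 0.064, 0.001]
contact_force: [-0.6, 0.4, -1.0]
width: 15.5
```

>>> carry_out --targets '[[[-2,-2,-1.5],[0.001,0,0.002],1],[[0,0,0],[0,0,0],1],[[0,0,0],[0,0,0],1]]'

```text
t: 13.5
tcp_pos: [589.8, 121.2, 66.7]
orientation: [-0.0, 0.998, 0.065, 0.001]
contact_force: [1.1, -0.5, -1.5]
width: 14.4
```

```bash
python3 snap.py top:t14 scene:s14; python3 - <<'E'
from h import *
i=cv2.imread('pics/t14.png');cv2.imwrite('pics/t14z.png',cv2.resize(i[160:240,220:360],None,fx=5.5,fy=5.5,interpolation=2))
i=cv2.imread('pics/s14.png');cv2.imwrite('pics/s14z.png',cv2.resize(i[150:260,200:340],None,fx=5.4,fy=5.4,interpolation=2))
E
```

```text
13.6 [589.8 121.1  66.8] [-5.000e-04  9.979e-01  6.520e-02  7.000e-04] 15.065648319070164 [ 0.1  0.5 -1.9]
```

View pics/t14z.png

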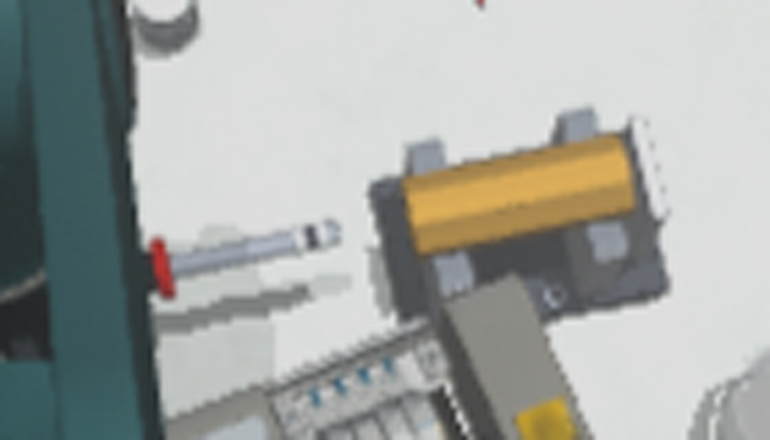

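View pics/s14z.png

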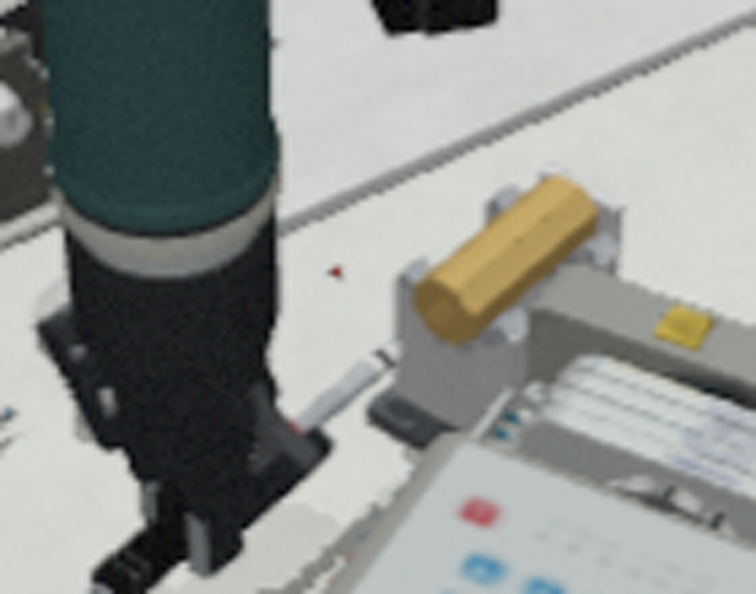

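```bash
python3 - <<'E'
from h import *
i=cv2.imread('pics/s14.png');cv2.imwrite('pics/s14y.png',cv2.resize(i[190:240,245:305],None,fx=12,fy=12,interpolation=2))
f=load("pics/top0.npz")
c,_=ray(f,[(280,210)]);print("cam top",c.round(0)); g=load("pics/scene0.npz");print("cam scene",ray(g,[(280,210)])[0].round(0))
f=load("pics/t14.npz");z=lambda p:[220+(p[0]+.5)/5.5-.5,160+(p[1]+.5)/5.5-.5]
r=plane(f,[z((163,267)),z((340,233))],85);print("rod",r.round(1),np.linalg.norm(r[1]-r[0]))
u=plane(f,[z((405,178)),z((625,137))],91.6);l=plane(f,[z((420,252)),z((635,210))],91.6);l2=plane(f,[z((420,252)),z((635,210))],78.4)
print(u.round(1),l.round(1),l2.round(1))
print("axis 91.6",((u+l)/2).round(1))
E
```

```text
cam top [ 358.   17. 1121.]
cam scene [ 68. 507. 794.]
rod [[595.9  68.2  85. ]
 [604.1  -4.3  85. ]] 72.99876189798715
[[ 623.2  -32.3   91.6]
 [ 632.9 -122.9   91.6]] [[ 592.   -35.6   91.6]
 [ 602.2 -123.7   91.6]] [[ 595.   -36.3   78.4]
 [ 605.3 -125.5   78.4]]
axis 91.6 [[ 607.6  -34.    91.6]
 [ 617.6 -123.3   91.6]]
```

View pics/s14y.png

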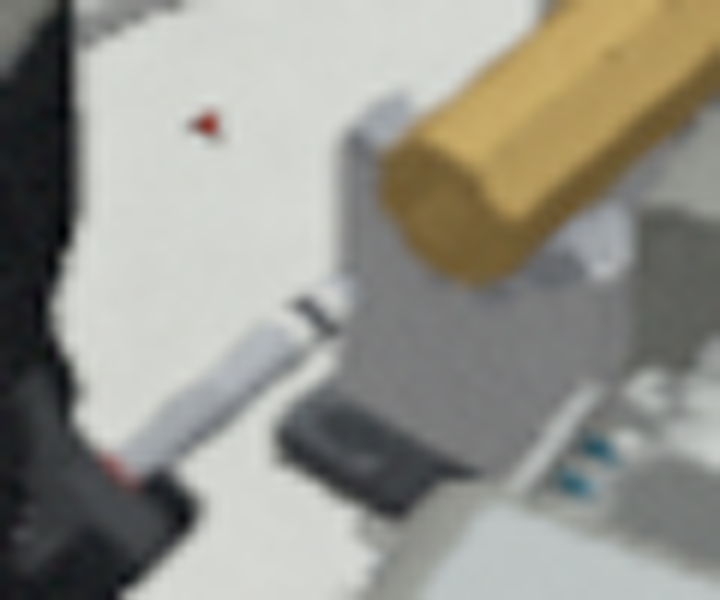

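>>> carry_out --targets '[[[0.9,-7,0],[0,0,0],1],[[0.9,-7,0],[0,0,0],1],[[0.7,-5,0],[0,0,0],1],[[0,0,0],[0,0,0],1],[[0,0,0],[0,0,0],1]]'

```text
t: 14.1
tcp_pos: [593.2, 99.7, 67.7]
orientation: [-0.0, 0.998, 0.065, 0.002]
contact_force: [-0.5, 0.5, -0.8]
width: 15.2
```

```bash
python3 snap.py top:t15 scene:s15; python3 - <<'E'
from h import *
i=cv2.imread('pics/t15.png');cv2.imwrite('pics/t15z.png',cv2.resize(i[180:220,250:340],None,fx=8.5,fy=8.5,interpolation=2))
i=cv2.imread('pics/s15.png');cv2.imwrite('pics/s15y.png',cv2.resize(i[190:240,245:305],None,fx=12,fy=12,interpolation=2))
E
```

```text
14.2 [593.2 100.   67.7] [-3.000e-04  9.979e-01  6.500e-02  1.500e-03] 15.147569161101746 [-0.5  0.5 -1.6]
```

View pics/t15z.png

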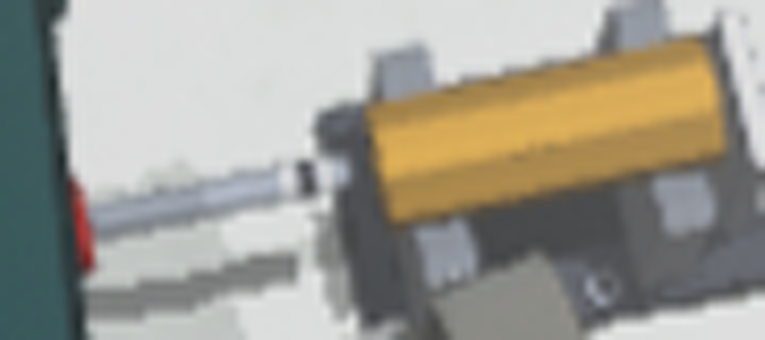

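View pics/s15y.png

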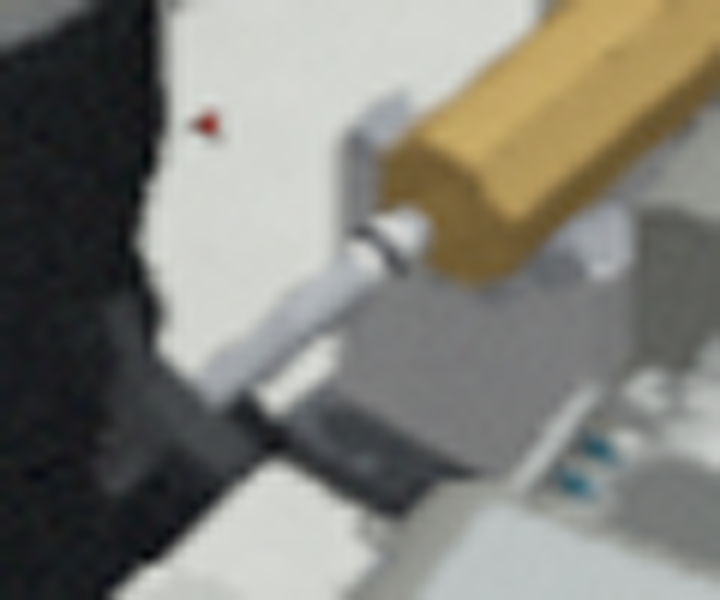

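>>> carry_out --targets '[[[-1.2,0,-0.9],[0,0.002,0],1],[[0,0,0],[0,0,0],1],[[0.7,-5,0],[0,0,0],1],[[0.7,-5,0],[0,0,0],1],[[0,0,0],[0,0,0],1]]'

```text
t: 14.7
tcp_pos: [593.1, 89.8, 66.5]
orientation: [-0.0, 0.998, 0.066, 0.0]
contact_force: [-1.4, 0.2, -1.1]
width: 15.1
```

```bash
python3 snap.py top:t16 scene:s16; python3 - <<'E'
from h import *
i=cv2.imread('pics/t16.png');cv2.imwrite('pics/t16z.png',cv2.resize(i[180:220,250:340],None,fx=8.5,fy=8.5,interpolation=2))
i=cv2.imread('pics/s16.png');cv2.imwrite('pics/s16y.png',cv2.resize(i[190:240,245:305],None,fx=12,fy=12,interpolation=2))
E
```

```text
14.8 [593.   90.2  66.6] [-5.000e-04  9.978e-01  6.560e-02  2.000e-04] 15.12167786169893 [ 1.1 -0.1 -1.5]
```

View pics/s16y.png

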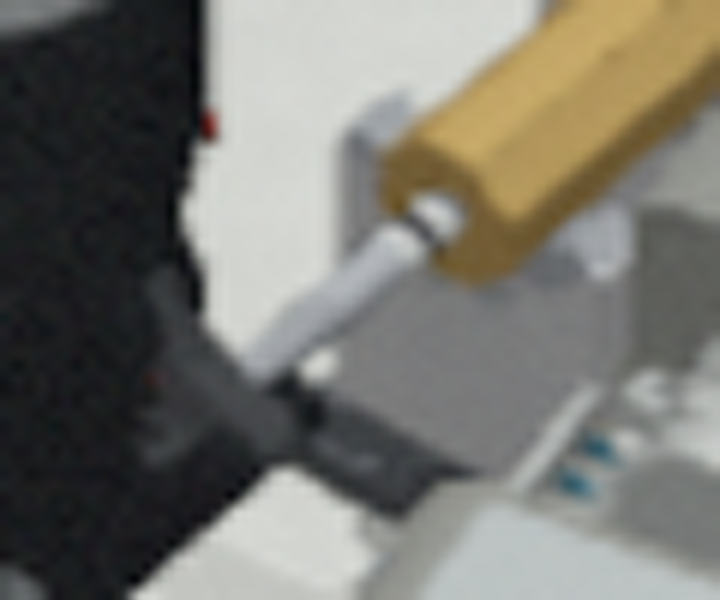

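View pics/t16z.png

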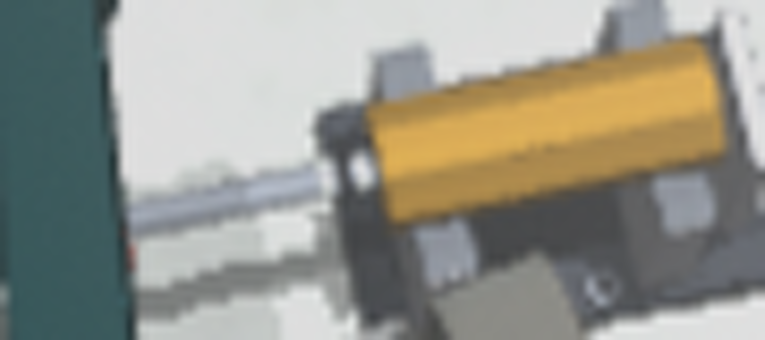

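>>> carry_out --targets '[[[0.8,-5,0.2],[0,0,0],1],[[0.7,-5,0],[0,0,0],1],[[0.7,-5,0],[0,0,0],1],[[0,0,0],[0,0,0],1]]'

```text
t: 15.2
tcp_pos: [595.5, 73.9, 66.8]
orientation: [-0.0, 0.998, 0.066, 0.0]
contact_force: [0.2, 0.0, -1.1]
width: 14.9
```

>>> carry_out --targets '[[[0.9,-7,0],[0,0,0],1],[[0.9,-7,0],[0,0,0],1],[[0.8,-6,0],[0,0,0],1],[[0,0,0],[0,0,0],1]]'

```text
t: 15.6
tcp_pos: [598.4, 51.8, 66.9]
orientation: [-0.0, 0.998, 0.066, 0.0]
contact_force: [-0.0, 0.4, -0.8]
width: 14.9
```

>>> carry_out --targets '[[[0.9,-7,0],[0,0,0],1],[[0.9,-7,0],[0,0,0],1],[[0.6,-5,0],[0,0,0],1],[[0,0,0],[0,0,0],1]]'

```text
t: 16.0
tcp_pos: [601.0, 30.9, 66.8]
orientation: [-0.0, 0.998, 0.065, 0.0]
contact_force: [0.7, -0.1, -1.2]
width: 14.7
```

>>> carry_out --targets '[[[0.4,-3,0],[0,0,0],1],[[0.3,-2,0],[0,0,0],1],[[0,0,0],[0,0,0],1]]'

```text
t: 16.3
tcp_pos: [601.7, 25.5, 66.8]
orientation: [-0.001, 0.998, 0.065, 0.0]
contact_force: [-0.2, 0.0, -1.0]
width: 14.7
```

>>> carry_out --targets '[[[0.3,-2,0],[0,0,0],1],[[0.2,-1.5,0],[0,0,0],1]]'

```text
t: 16.5
tcp_pos: [602.1, 22.5, 66.8]
orientation: [-0.001, 0.998, 0.065, 0.0]
contact_force: [-0.2, 2.7, -1.0]
width: 15.0
```

```bash
python3 snap.py top:t17 scene:s17; python3 - <<'E'
from h import *
i=cv2.imread('pics/t17.png');cv2.imwrite('pics/t17z.png',cv2.resize(i[170:220,250:350],None,fx=7.5,fy=7.5,interpolation=2))
i=cv2.imread('pics/s17.png');cv2.imwrite('pics/s17y.png',cv2.resize(i[170:240,245:325],None,fx=8,fy=8,interpolation=2))
E
```

```text
16.6 [602.1  22.4  66.8] [-7.000e-04  9.979e-01  6.540e-02  2.000e-04] 14.94885779781484 [ 1.   1.2 -0.7]
```

View pics/s17y.png

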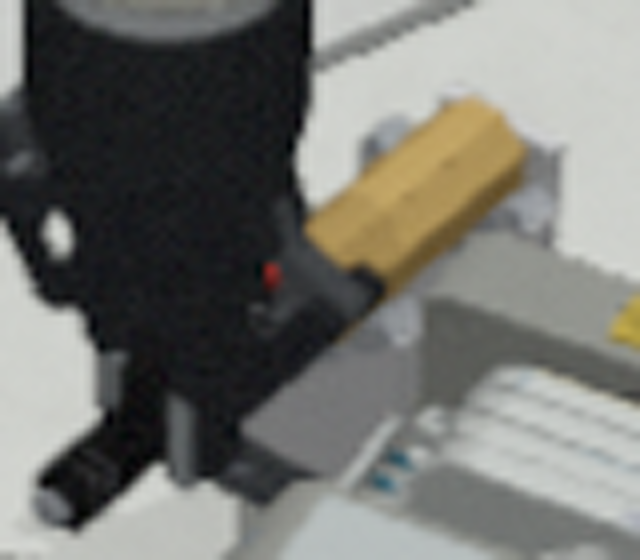

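View pics/t17z.png

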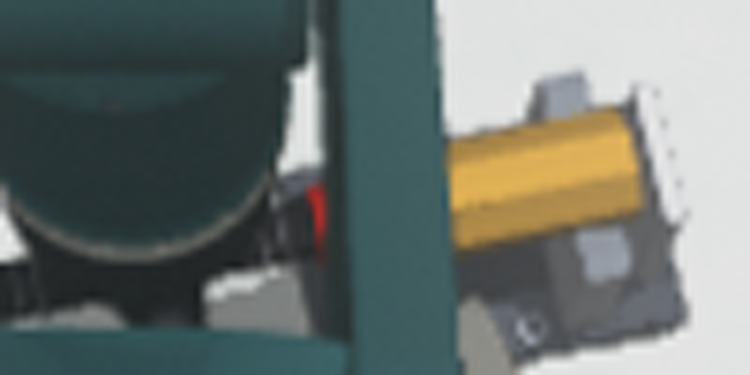

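>>> carry_out --targets '[[[0.2,-1.5,0],[0,0,0],1],[[0.2,-1.5,0],[0,0,0],1]]'

```text
t: 16.8
tcp_pos: [602.4, 20.2, 66.8]
orientation: [-0.001, 0.998, 0.065, 0.0]
contact_force: [0.0, 2.1, -1.8]
width: 15.2
```

>>> carry_out --targets '[[[0.2,-1.5,0],[0,0,0],1],[[0.1,-1,0],[0,0,0],1]]'

```text
t: 17.0
tcp_pos: [602.7, 17.8, 66.9]
orientation: [-0.002, 0.998, 0.066, 0.0]
contact_force: [0.4, 2.8, -0.8]
width: 14.8
```

>>> carry_out --targets '[[[0.2,-1.5,0],[0,0,0],1],[[0.1,-1,0],[0,0,0],1]]'

```text
t: 17.2
tcp_pos: [602.8, 16.7, 66.9]
orientation: [-0.003, 0.998, 0.065, 0.0]
contact_force: [-0.5, 9.7, 0.5]
width: 14.9
```

>>> carry_out --targets '[[[0.1,-1,0],[0,0,0],1],[[0.1,-1,0],[0,0,0],1]]'

```text
t: 17.4
tcp_pos: [602.9, 16.8, 67.0]
orientation: [-0.005, 0.998, 0.065, 0.0]
contact_force: [0.3, 6.8, -0.4]
width: 14.9
```

>>> carry_out --targets '[[[-0.4,3,0],[-0.005,0,0],1],[[-0.7,5,0],[0,0,0],1],[[-0.7,5,0],[0,0,0],1],[[0,0,0],[0,0,0],1]]'

```text
t: 17.8
tcp_pos: [601.1, 29.3, 66.9]
orientation: [-0.001, 0.998, 0.065, -0.0]
contact_force: [-0.3, 0.6, -1.5]
width: 15.4
```

>>> carry_out --targets '[[[-0.9,7,0],[0,0,0],1],[[-0.9,7,0],[0,0,0],1],[[-0.9,7,0],[0,0,0],1],[[0,0,0],[0,0,0],1]]'

```text
t: 18.2
tcp_pos: [598.0, 51.9, 66.9]
orientation: [-0.001, 0.998, 0.065, -0.0]
contact_force: [0.8, -0.4, -0.6]
width: 15.1
```

>>> carry_out --targets '[[[-0.9,7,0],[0,0,0],1],[[-0.9,7,0],[0,0,0],1],[[-0.9,7,0],[0,0,0],1],[[0,0,0],[0,0,0],1]]'

```text
t: 18.6
tcp_pos: [595.0, 75.1, 66.9]
orientation: [-0.001, 0.998, 0.065, -0.0]
contact_force: [-0.8, -0.7, -1.0]
width: 15.0
```

>>> carry_out --targets '[[[-0.9,7,0],[0,0,0],1],[[-1.2,9,0],[0,0,0],1],[[-1.3,10,0],[0,0,0],1],[[-1.2,9,0],[0,0,0],1],[[0,0,0],[0,0,0],1]]'

```text
t: 19.1
tcp_pos: [590.0, 113.4, 66.9]
orientation: [-0.001, 0.998, 0.065, 0.0]
contact_force: [1.4, 0.1, -0.3]
width: 15.4
```

```bash
python3 snap.py top:t18 scene:s18; python3 - <<'E'
from h import *
i=cv2.imread('pics/t18.png');cv2.imwrite('pics/t18z.png',cv2.resize(i[130:290,130:350],None,fx=3.5,fy=3.5,interpolation=2))
i=cv2.imread('pics/s18.png');cv2.imwrite('pics/s18y.png',cv2.resize(i[150:260,210:350],None,fx=5,fy=5,interpolation=2))
f=load("pics/top0.npz");hsv=cv2.cvtColor(f["img"],cv2.COLOR_RGB2HSV)
m=(hsv[...,0]>100)&(hsv[...,0]<130)&(hsv[...,1]>50);m[:,:175]=0;m[:,215:]=0;m[:235]=0;m[270:]=0
p=np.argwhere(m)[:,::-1];c=(p.min(0)+p.max(0))/2;print(p.mean(0),c,plane(f,[p.mean(0),c],5))
f=load("pics/w10.npz");hsv=cv2.cvtColor(f["img"],cv2.COLOR_RGB2HSV)
m=(hsv[...,0]>100)&(hsv[...,0]<130)&(hsv[...,1]>80);m[:,:150]=0;m[:,210:]=0;m[:190]=0;m[240:]=0
p=np.argwhere(m)[:,::-1];print(p.mean(0),plane(f,[p.mean(0)],5))
E
```

```text
19.2 [590.2 112.4  66.9] [-5.000e-04  9.979e-01  6.500e-02  1.000e-04] 15.161044365008106 [ 1.1  0.1 -1.3]
[194.28571429 253.42857143] [194.  253.5] [[516.08806679 208.49421861   5.        ]
 [515.97440381 209.17260552   5.        ]]
[175.93333333 212.46666667] [[518.00945376 208.37323398   5.        ]]
```

View pics/t18z.png

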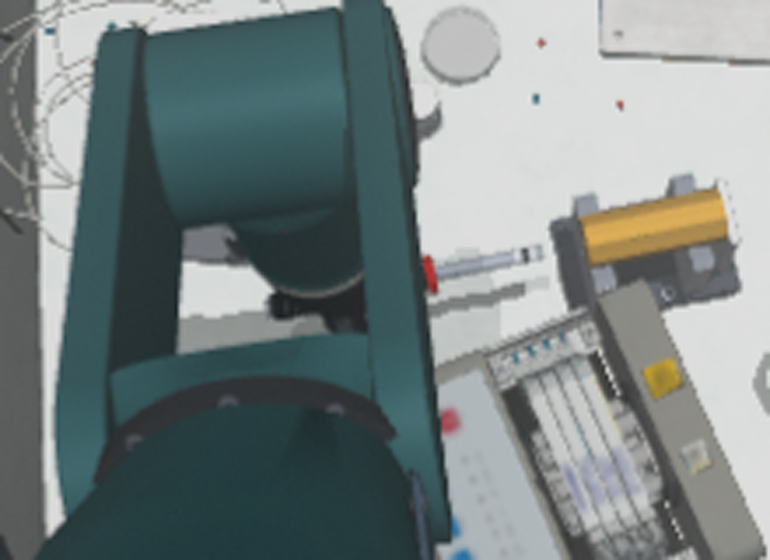

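View pics/s18y.png

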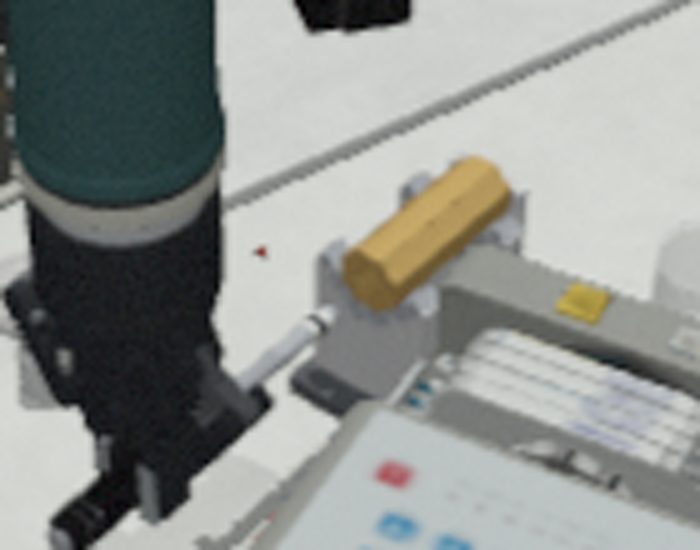

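>>> carry_out --targets '[[[-2,15,20],[0,0,0],1],[[-10,25,30],[0,0,0],1],[[-16,38,20],[0,0,0],1],[[-16,40,0],[0,0,0],1],[[-16,40,0],[0,0,0],1]]'

```text
t: 19.7
tcp_pos: [531.8, 268.3, 139.3]
orientation: [0.0, 0.998, 0.06, 0.001]
contact_force: [1.0, 0.1, -2.1]
width: 14.8
```

>>> carry_out --targets '[[[-14,28,0],[0,0,0],1],[[-8,14,0],[0,0,0],1],[[0,0,0],[0,0,0],1],[[0,0,0],[0,0,0],1]]'

```text
t: 20.1
tcp_pos: [507.5, 315.9, 140.4]
orientation: [-0.001, 0.998, 0.063, 0.002]
contact_force: [0.2, 0.4, -1.1]
width: 14.7
```

>>> carry_out --targets '[[[-4,12,-12],[0,0.002,0],1],[[-2,5,-15],[0,0,0],1],[[0,0,-14],[0,0,0],1],[[0,0,-8],[0,0,0],1],[[0,0,0],[0,0,0],1]]'

```text
t: 20.6
tcp_pos: [503.3, 331.0, 87.2]
orientation: [-0.0, 0.998, 0.059, 0.001]
contact_force: [-1.0, 0.2, -1.7]
width: 15.6
```

>>> carry_out --targets '[[[0,0,0],[0,0,0],1],[[0,0,0],[0,0,0],1]]'

```text
t: 20.8
tcp_pos: [503.7, 330.5, 86.9]
orientation: [-0.0, 0.998, 0.059, 0.001]
contact_force: [-0.0, 0.5, -1.3]
width: 15.1
```

>>> carry_out --targets '[[[-1.5,3,0],[-0.001,0,0],1],[[0,0,0],[0,0,0],1],[[0,0,0],[0,0,0],1],[[0,0,0],[0,0,0],1]]'

```text
t: 21.2
tcp_pos: [503.4, 334.2, 88.7]
orientation: [-0.0, 0.998, 0.059, 0.002]
contact_force: [0.8, -0.7, -1.2]
width: 15.0
```

```bash
python3 snap.py top:t20 scene:s20; python3 - <<'E'
from h import *
i=cv2.imread('pics/t20.png');cv2.imwrite('pics/t20z.png',cv2.resize(i[130:290,130:350],None,fx=3.5,fy=3.5,interpolation=2))
i=cv2.imread('pics/s20.png');cv2.imwrite('pics/s20y.png',cv2.resize(i[150:350,120:400],None,fx=2.8,fy=2.8,interpolation=2))
E
```

```text
21.3 [503.3 334.2  88.6] [-4.000e-04  9.983e-01  5.850e-02  2.200e-03] 15.035056111486071 [-0.4  0.7 -1.5]
```

View pics/t20z.png

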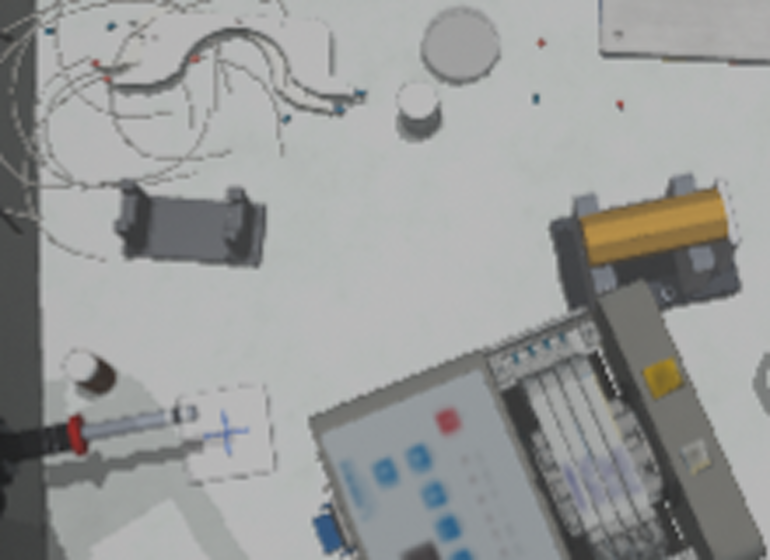

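View pics/s20y.png

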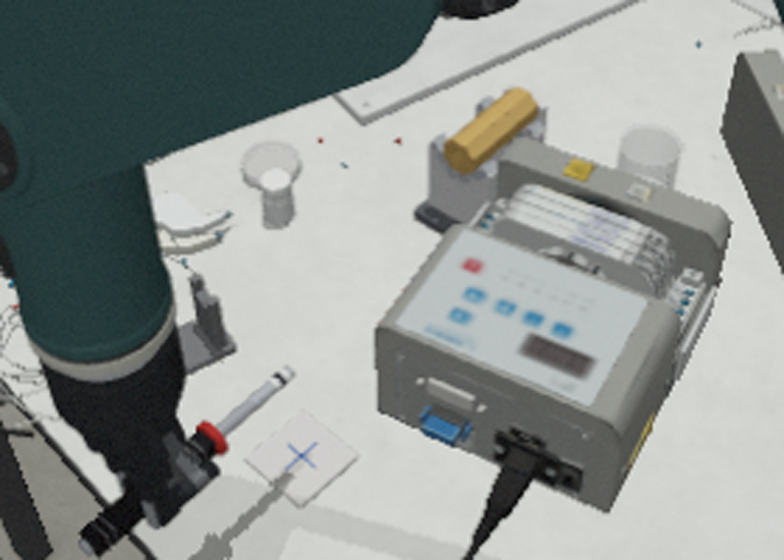

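```bash
python3 - <<'E'
from h import *
f=load("pics/t20.npz");z=lambda p:[130+(p[0]+.5)/3.5-.5,130+(p[1]+.5)/3.5-.5]
r=plane(f,[z((80,434)),z((196,412))],106.6);print("rod top",r.round(1),np.linalg.norm(r[0]-r[1]));print("tile",plane(f,[z((228,433))],5))
g=load("pics/s20.npz");y=lambda p:[120+(p[0]+.5)/2.8-.5,150+(p[1]+.5)/2.8-.5]
c1,d1=ray(f,[z((80,434)),z((196,412))]);c2,d2=ray(g,[y((214,438)),y((291,373))])
for a,b in zip(d1,d2):
    s=np.linalg.lstsq(np.c_[a,-b],c2-c1,rcond=None)[0];p,q=c1+a*s[0],c2+b*s[1];print("tri",((p+q)/2).round(1),np.linalg.norm(p-q).round(1))
E
```

```text
rod top [[508.6 280.4 106.6]
 [516.3 209.  106.6]] 71.84043997691467
tile [[516.16049594 207.3126859    5.        ]]
tri [507.8 279.6 107.9] 1.4
tri [516.1 208.8 106. ] 0.8
```

>>> carry_out --targets '[[[0,0,-1],[0,0.003,0],1],[[0,0,0],[0,0,0],1],[[0,0,0],[0,0,0],1],[[0,0,0],[0,0,0],1]]'

```text
t: 21.7
tcp_pos: [503.3, 334.1, 87.6]
orientation: [-0.0, 0.998, 0.059, 0.0]
contact_force: [0.3, -0.4, -0.9]
width: 14.6
```

```bash
python3 snap.py top:t21; python3 - <<'E'
from h import *
from station import robot
print(robot.observe()["joint_velocities"].round(4))
a=load("pics/top0.npz")["img"].astype(int);b=load("pics/t21.npz")["img"].astype(int)
for n,(u,v) in dict(bottle=(250,160),vial=(155,236),beaker=(360,236)).items():
    A=a[v-20:v+20,u-20:u+20].mean(2);B=b[v-20:v+20,u-20:u+20].mean(2)
    print(n,cv2.phaseCorrelate(A,B))
E
```

```text
21.75 [503.3 334.1  87.6] [-4.000e-04  9.983e-01  5.850e-02  5.000e-04] 15.130460602304685 [-0.4 -0.6 -0.6]
[-0.0003 -0.002   0.      0.0015 -0.0008 -0.0002]
bottle ((0.0069466496343757456, 0.026373321695153606), 0.9980046252896837)
vial ((-0.19395498507002884, 0.112324456451951), 0.6729998261858549)
beaker ((-0.027065820018890463, -0.007032543712952588), 0.9869825075754362)
```

The bystanders haven't moved and the arm is still, so I'm handing in.

```bash
python3 -c "
from station import robot
print(robot.sign_off())"
```

```text
the job is handed in; nothing more can be done
None
```

The job is done and handed in at about 21.8 s; the sign-off gave no verdict.

- **Tube:** I laid it in both V-blocks and let it go. Along its length the top flat read about 102 mm up, where 101 mm was expected, so it sits level.
- **Gauge rod:** I pushed the shaft in until the collar met the tube's end. The tube then slid about 6 mm up to the end stop, where the push reached 9.7 N and nothing moved further. I drew the rod right out, and the pictures afterwards show the tube still in the V-blocks, against the stop.
- **Finish:** The rod is held still. By triangulation the tip was at (516, 209, 106) mm, then I lowered the tool 1 mm, so it stands about 10 cm above the tile. The tile's middle measured about (517, 208) mm. The tool's tilt is under 0.1 degree.
- **Bystanders:** The bottle, vial and beaker show no shift in the top view beyond 0.2 pixels, about 0.5 mm. The vial's match was weaker than the other two because the rod and its shadow lie near it.
- **Disagreements:** Triangulation put the collar about 2 mm higher than the tip, which is within its error, while the tool pose says the rod is level. Earlier, the top and wrist views differed by up to 3 mm on the V-block position. I settled that from the closer wrist view.

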